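# Lock the laundry-pod box with its spring clip

## Robot

A 6-joint arm with a two-finger parallel gripper is mounted at the origin on the work surface. World frame = base frame: x ahead of the robot, y to its left, z up, the work surface at z = 0. Lengths are in m, angles in rad, forces in N, time in s.
With the tool pointing down it reaches from about 0.3 to 0.775 m from the base axis. Payload 14.6 kg.
Tool frame: the origin (TCP) lies on the centre line of the jaws, within the pads' length; the fingertips stand ctrl.tcp_to_tips ahead of it and the grasp point (between the pads) lies 2 mm behind it (ctrl.tcp_to_tips is the distance from the TCP to the fingertips, in m); z points along the fingers, y is the line along which they close (so a half turn about z gives the same grasp; the last joint's range is limited). The gripper opens to 94 mm and grips with 3 to 60 N. Pads are 16 mm wide; open, the fingers measure 119 mm over their backs; the gripper's body (75 mm by 177 mm) begins 78 mm behind the grasp point.
Start: joints at [1.246, 0.3, 1.521, -0, 1.321, -0.067], TCP at [0.14, 0.532, 0.183] pointing down, gripper open.
Joint ranges: [-3.03, 3.03], [-0.79, 2.21], [0.23, 2.52], [-1.04, 4.18], [0, 3.07], [-2.55, 2.55]. Speed limits (rad/s): [2.22, 2.22, 2.57, 3.14, 3.14, 3.14].

## Interface

Orientations are given as [roll, pitch, yaw] about the fixed x, y, z axes, in that order (R = Rz(yaw) Ry(pitch) Rx(roll)).
In Python, from station import telemetry, viewer, hand_in, ctrl gives the robot as it stands.
- The arm moves only by the tool step_arm, never from a script. Its argument "plan" is a list of rows, each an object of numbers: "dx", "dy", "dz": the shift along the tool's x, y, z scaled (see below); "rx", "ry", "rz": the turn, a rotation vector about the tool's x, y, z scaled (see below); "claw": the closure, from 0 (fully open) to 1 (shut). In form: [{"dx": .., "dy": .., "dz": .., "rx": .., "ry": .., "rz": .., "claw": ..}, ...]. A call has 1 to 10 rows; each row shifts and turns the commanded pose from where the row before left it, along the tool's axes as they then stand; what a row does not reach is not made up. The controller multiplies each number of a shift by 0.1 m and each number of a turn by 90 degrees. A row lasts 1/10 s, in which the tool goes at most 50 mm and 8.59 degrees, less where a joint would pass 70% of its speed; a pose out of reach is approached as far as the arm can. A call with a number of a shift or a turn outside -1 to 1 is refused whole. A call with a gripper value outside its range is refused whole. The fingers move at their own pace and stop on an object; "grip_force" is the grip in N (left out, the last holds). Time passes only in rows, so rows that do not move let the fingers close. It gives the time, the measured TCP pose, the force, the opening and the grip force at its end, in the units of the state.
- telemetry.get_obs(): the state, without advancing time (a new reading comes with each control period).
- viewer.camera(name): name is "scene" or "top" or "wrist"; returns a dict with "img" (420x560x3 uint8, red, green, blue), "z_map" (420x560 float32, m along the optical axis (not along the pixel's ray), 0 where there is no reading), "fx", "fy", "cx", "cy" (pixels), "R" (3x3) and "t" (3): a world point X has camera coordinates R X + t; the wrist camera has in their place "tool_from_camera" (4x4, takes a point from camera to tool coordinates, whose origin is the TCP and whose axes are the flange's). Camera axes: x right, y down, z forward; pixel columns grow to the right and rows downward; lengths in m; the calibration is good to about 2 mm. A picture is of the moment at which its call begins: read the wrist's pose just before it.
- hand_in(): hands the job in; it is judged then, once.
Trained networks look in a picture, given as the dict that the camera call returned (one of the last four; its "shot" number tells which), for a name from the list of things; names that differ only in an ending like _2 or _b are one class to them, and where a whole thing is asked for, a point or a joint stands for the part that bears it (a point fixed in the world has none). Each returns a list of dicts, best first, with "score" (0 to 1); they miss things now and then, are a little off and sometimes report something else, mostly with a low value. They report only what shows in the picture. A call takes as long as a camera call. They do not tell look-alikes from the thing itself.
- viewer.recognise(target, picture): "rect" ([left, top, right, bottom] in pixels, round what is visible of it).
The state is a dict: "time_s": time; "qpos": joint angles; "joint_vel": joint speeds; "tau": joint torques, N m; "ee_pos": TCP position; "eef_rot": TCP orientation; "force": force on the tool from outside, world axes, zero at the start; "moment": the same for the moment, N m; "grip_width": finger opening in m; "grip_force": force on a finger pad.
Only numpy, scipy, OpenCV 4.12 (cv2) and the standard library are available. Lean on these libraries where they do the work, as an engineer would, in place of code of your own. Each camera call takes 0.05 s, during which the arm holds its last target. There are 200 camera calls.

## Task

Lock the laundry-pod box: fold its hinged bar down flat so that the stud stands up through the bar's slot, then take the hairpin spring clip from the counter and push it sideways onto the stud's neck, above the bar and below the stud's head, until it snaps past its bulges and is fully home with the neck against the back of its pocket, lying level. The stud slides ahead of the clip until it meets its stop, so feel for the snap; push gently, with no more than about 20 N at the clip, and leave the spray bottle, the can and the cup where they are.

Things in the scene. Friction and masses are not known exactly. Their poses are not given: they have to be found in the camera images.
- pod_box: grey-green steel box, 220 mm (its x) by 180 mm (its y), fixed; lid top 70 mm above the counter; origin: centre of its underside. Its -x end has a grey pull strip; the bar's hinge is at its +x end. Along the middle of the lid runs a channel 54 mm wide (floor at 64 mm, from x = -73 mm to the +x end); the closed bar lies in it, its top flush with the lid
- bar_hinge (a point): point on the bar's hinge axis, at box (85, 0, 67) mm; the axis is the box's y axis
- lock_bar (a joint): angle of the bar, rad: 0 = flat and closed, 1.3 = raised (its free end swings up about the hinge). It starts raised between about 0.6 and 1.1 and stays where it is left (stiff hinge, 0.25 N m: about 2 N at its free end moves it)
- bar_end (a point): middle of the bar's free end, on its upper face, 151 mm from the hinge axis. The bar is flat steel, 40 mm wide, 6 mm thick, and lies along the box's -x from the hinge; between 84 and 146 mm from the hinge it has a lengthwise slot 19.5 mm wide for the stud; nearer the hinge it is solid
- stud: upright steel stud in the channel, on the box's middle line; origin: foot of its axis, 64 mm above the counter; axes as the box's. Neck 12 mm thick, 14 mm of it free between the closed bar and the underside of the head (84 mm above the counter); head 18 mm across, top at 92 mm. Where along the line it starts differs each time
- stud_neck (a point): point on the stud's axis 70 mm above the counter, level with the lid and the closed bar. The stud slides along the box's x with 2 to 3 N of drag; pushed towards +x (the hinge) it runs 4 to 22 mm, different each time, to a firm stop hidden under the lid, and only there will the clip go over it. Along y it is rigid
- clip: hairpin spring clip lying flat, 100 mm long, about 70 g: two legs of 6 mm steel wire (on its underside) in a black plastic grip block. x axis from the grip to the open mouth, z up; origin: centre of the neck when home, on the underside. Gaps between the legs: 21 mm at the flared tips (x = +28 mm), 3 mm at the bulges (+14.5), 11 mm in the pocket (-4 to +8), 3 mm behind it (the block's nose)
- clip_seat (a point): the clip's origin: on the stud's axis when fully home. Pushing the mouth along the clip's x over the neck spreads the sprung legs: once the stud is at its stop the force rises to about 6 to 10 N at the bulges and drops suddenly, even below zero (snap; the stud springs back to the clip). Push on: 10 to 20 mm further the grip block's nose stops the neck hard and the force rises again: home
- clip_grip (a point): centre of the clip's black grip block, 32 mm long (clip's x), 18 mm wide (y), 20 mm tall; at clip (-54, 0, 10) mm. Pinch it across its width, from above
- spray_bottle: bystander: white capped plastic bottle, 64 mm across, 160 mm tall; origin centre of its foot
- powder_can: bystander: metal can, 72 mm across, 110 mm tall; origin centre of its foot
- scoop_cup: bystander: white plastic cup, 64 mm across, 55 mm tall; origin centre of its foot
There are look-alikes about, which are no part of the job. What is meant by the clip is not green or red, and is the smaller of those in its own colour.

How it is judged:
By the outcome, as a careful person would: the job done as asked, in the order asked, and still so for the second after the job is handed in, with the robot touching nothing.
It also fails if it takes over 72 s, if anything falls off the work surface, if the arm or the gripper's body presses on something with over 40 N, if the wrist force passes 120 N, or if a joint passes its speed limit or range.

## Working session

There is one attempt and no reset: what is moved stays moved. The work goes in short steps, Python scripts to look and compute and a tool call to move; the robot and the scene stay as the last step left them, time stands still between calls to the robot, and variables do not carry over. Pictures are saved under pics/ and viewed, at most 11 in all, crops included, and the job is handed in when it is done.

Besides the shell and the picture viewer there is one more tool, called after ">>>" by a JSON object that holds its "op" and its "data", one argument or row to a line. step_arm: Moves the arm, as the interface text tells. Shifts and turns lie within -1 to 1; 1 stands for 0.1 m of shift or 90 degrees of turn. Its arguments: {"type":"object","properties":{"plan":{"type":"array"},"grip_force":{"type":"number"}},"required":["plan"]}

```bash
mkdir -p pics
cat > h.py <<'E'
import numpy as np, cv2
from station import telemetry, viewer, hand_in, ctrl
from scipy.spatial.transform import Rotation as Ro
def T():
    o=telemetry.get_obs(); M=np.eye(4); M[:3,:3]=Ro.from_euler('xyz',o['eef_rot']).as_matrix(); M[:3,3]=o['ee_pos']; return M
def cam(n):
    M=T(); p=viewer.camera(n)
    if n=='wrist': p['W']=M@np.array(p['tool_from_camera'])
    else:
        W=np.eye(4); R=np.array(p['R']); W[:3,:3]=R.T; W[:3,3]=-R.T@np.array(p['t']); p['W']=W
    return p
def cloud(p):
    z=p['z_map']; v,u=np.mgrid[:z.shape[0],:z.shape[1]]
    c=np.stack([(u-p['cx'])/p['fx']*z,(v-p['cy'])/p['fy']*z,z],-1)
    X=c@p['W'][:3,:3].T+p['W'][:3,3]; X[z==0]=np.nan; return X
def save(n,img): cv2.imwrite('pics/'+n,cv2.cvtColor(img,cv2.COLOR_RGB2BGR))
E
python3 - <<'E'
from h import *
a=cam('top');b=cam('scene')
save('a.png',np.vstack([a['img'],b['img']])[:, :] if 0 else cv2.resize(np.hstack([a['img'],b['img']]),(800,300)))
save('top.png',a['img'])
np.savez('top.npz',X=cloud(a),img=a['img']); np.savez('scene.npz',X=cloud(b),img=b['img'])
X={'top':cloud(a),'scene':cloud(b)}
for n,p in(('top',a),('scene',b)):
  for t in ['pod_box','lock_bar','stud','clip','clip_grip','bar_end','spray_bottle','powder_can','scoop_cup']:
    for r in viewer.recognise(t,p)[:6]:
      l,tt,rr,bb=r['rect']; x=X[n][int((tt+bb)/2),int((l+rr)/2)]
      print(n,t,round(r['score'],2),np.round(r['rect']),np.round(x,3))
print(ctrl.tcp_to_tips,telemetry.get_obs())
E
```

```text
top pod_box 0.62 [280. 135. 381. 242.] [ 0.593 -0.107  0.066]
top lock_bar 0.78 [330. 152. 352. 185.] [ 0.622 -0.124  0.129]
top lock_bar 0.37 [321. 200. 329. 206.] [ 0.549 -0.092  0.091]
top clip 0.9 [161. 268. 213. 291.] [0.369 0.232 0.009]
top clip 0.76 [205. 141. 256. 176.] [0.684 0.146 0.003]
top clip 0.68 [224. 236. 260. 252.] [0.462 0.102 0.006]
top clip 0.49 [194. 198. 201. 235.] [0.527 0.219 0.003]
top clip 0.29 [419. 166. 466. 203.] [ 0.599 -0.358  0.109]
top clip_grip 0.92 [204. 140. 253. 179.] [0.679 0.15  0.01 ]
top clip_grip 0.74 [423. 166. 466. 204.] [ 0.6   -0.363  0.108]
top clip_grip 0.67 [191. 194. 201. 233.] [0.534 0.222 0.007]
top clip_grip 0.67 [156. 270. 212. 293.] [0.364 0.237 0.008]
top clip_grip 0.59 [221. 234. 258. 253.] [0.462 0.11  0.005]
top bar_end 0.78 [330. 154. 352. 182.] [ 0.624 -0.123  0.13 ]
top spray_bottle 0.93 [ 92. 162. 137. 198.] [0.582 0.396 0.108]
top spray_bottle 0.54 [330. 152. 352. 182.] [ 0.628 -0.124  0.128]
top powder_can 0.78 [421. 169. 466. 204.] [ 0.596 -0.362  0.103]
top powder_can 0.27 [191. 195. 202. 234.] [0.532 0.222 0.004]
to
[... 1166 characters left out ...]
304.] [0.534 0.214 0.006]
0.017 {'time_s': 1.0, 'qpos': array([ 1.24640217e+00,  2.99884237e-01,  1.52102963e+00, -3.43086465e-05,
        1.32068233e+00, -6.65702021e-02]), 'joint_vel': array([ 0.00101971,  0.00068112, -0.00141684,  0.00018159,  0.0011108 ,
       -0.00124095]), 'tau': array([ 3.71501708e-03, -5.31644726e+01, -3.52948630e+01,  7.09950621e-02,
        2.11388490e-02,  7.79718357e-05]), 'ee_pos': array([0.14022806, 0.5318048 , 0.18324168]), 'eef_rot': array([-3.14158690e+00,  3.29311821e-05,  2.88377719e+00]), 'force': array([-0.2476334 ,  0.22001641,  0.32438791]), 'moment': array([ 0.02339604,  0.00973135, -0.01099617]), 'grip_force': 0.0, 'grip_width': 0.09393651218917166}
```

View pics/top.png

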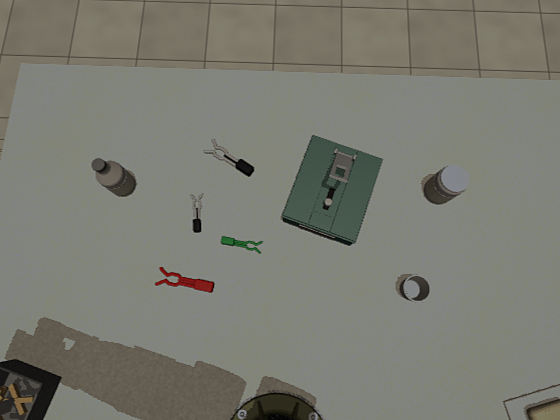

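Run:
```python
from h import *
d=np.load('top.npz');X=d['X'];img=d['img']
c=img[180:260,180:270]; e=img[125:250,265:390]
save('c1.png',np.hstack([cv2.resize(c,(450,400),interpolation=2),cv2.resize(e,(350,400),interpolation=2)]))
s=X[120:260,260:400]; m=(abs(s[...,2]-.068)<.008)
P=s[m][:,:2].astype(np.float32)
r=cv2.minAreaRect(P*1000);print('lid',r, cv2.boxPoints(r))
for t,(v0,v1,u0,u1) in {'small':(185,240,185,208),'big':(135,182,198,260)}.items():
  s=X[v0:v1,u0:u1]; g=img[v0:v1,u0:u1].astype(int).sum(-1)
  dk=(g<110)&np.isfinite(s[...,0]); q=s[dk]; print(t,dk.sum(),np.median(q,0), cv2.minAreaRect((q[:,:2]*1000).astype(np.float32)))
  bg=np.median(g); m=abs(g-bg)>45; q=s[m]; q=q[np.isfinite(q[:,0])];print(cv2.minAreaRect((q[:,:2]*1000).astype(np.float32)))
for n in('top','scene'):
  d2=np.load(n+'.npz');x=d2['X'].reshape(-1,3)
  k=(abs(x[:,0]-.6)<.12)&(abs(x[:,1]+.11)<.1)&(x[:,2]>.078)
  q=x[k]; q=q[np.argsort(q[:,0])]; print(n,len(q)); 
  for z0 in np.arange(.078,.2,.012):
    w=q[(q[:,2]>=z0)&(q[:,2]<z0+.012)]
    if len(w): print(len(w),np.round(w.mean(0),3),np.round(w.min(0),3),np.round(w.max(0),3))
```

```text
lid ((596.8760986328125, -112.71436309814453), (184.0187225341797, 224.51296997070312), 71.5379409790039) [[ 461.25983  -164.43933 ]
 [ 674.21796  -235.53734 ]
 [ 732.4924    -60.989395]
 [ 519.53424    10.108612]]
small 100 [0.50289622 0.21526162 0.01860378] ((516.066162109375, 218.16822814941406), (61.59014129638672, 14.860316276550293), 10.364696502685547)
((536.2342529296875, 223.116943359375), (103.05550384521484, 31.897951126098633), 2.8999786376953125)
big 201 [0.65431957 0.10825739 0.02656434] ((669.6966552734375, 121.22393798828125), (87.06475830078125, 30.159961700439453), 43.94386291503906)
((684.1458129882812, 146.42698669433594), (142.41029357910156, 47.668243408203125), 58.874454498291016)
top 435
65 [ 0.641 -0.127  0.084] [ 0.545 -0.165  0.078] [ 0.69 -0.09  0.09]
73 [ 0.609 -0.117  0.094] [ 0.545 -0.151  0.09 ] [ 0.666 -0.09   0.102]
38 [ 0.647 -0.127  0.108] [ 0.636 -0.148  0.102] [ 0.656 -0.111  0.114]
50 [ 0.635 -0.125  0.121] [ 0.621 -0.144  0.114] [ 0.647 -0.106  0.126]
47 [ 0.625 -0.123  0.13 ] [ 0.615 -0.142  0.126] [ 0.635 -0.103  0.138]
25 [ 0.615 -0.119  0.1
[... 363 characters left out ...]
8  0.083] [ 0.549 -0.168  0.078] [ 0.692 -0.092  0.09 ]
84 [ 0.619 -0.118  0.095] [ 0.545 -0.157  0.09 ] [ 0.671 -0.092  0.102]
52 [ 0.65  -0.127  0.108] [ 0.639 -0.153  0.102] [ 0.661 -0.111  0.114]
53 [ 0.64  -0.124  0.119] [ 0.631 -0.149  0.114] [ 0.649 -0.109  0.126]
56 [ 0.629 -0.121  0.132] [ 0.615 -0.143  0.127] [ 0.64  -0.103  0.138]
49 [ 0.618 -0.119  0.144] [ 0.605 -0.141  0.138] [ 0.63 -0.1   0.15]
49 [ 0.608 -0.115  0.156] [ 0.597 -0.136  0.15 ] [ 0.621 -0.095  0.162]
54 [ 0.597 -0.112  0.168] [ 0.585 -0.135  0.162] [ 0.61  -0.092  0.174]
51 [ 0.587 -0.108  0.181] [ 0.573 -0.13   0.175] [ 0.598 -0.091  0.186]
12 [ 0.582 -0.109  0.187] [ 0.575 -0.128  0.186] [ 0.589 -0.091  0.187]
```

View pics/c1.png

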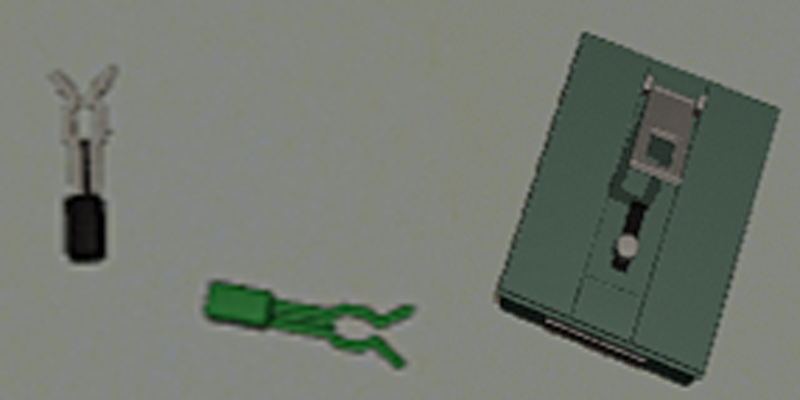

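The candidates are red (185,280), green (242,244), large silver/black (229,157) and small silver/black (197,212). The crop confirms the small silver one is the clip: it isn't green or red, it's the smaller of the two silver ones, and it's 100 mm long. The stud head is at (328,202) in the top view. The box yaw is about -18.5° and the bar is at about 0.9 rad. I'll fold the bar first.

>>> {"op": "step_arm", "data": {
  "plan": [
    {"rz": 0.041, "claw": 1, "dz": -0.2},
    {"dx": -0.346, "dy": -0.246, "dz": -0.02, "claw": 1},
    {"dx": -0.346, "dy": -0.246, "dz": -0.02, "claw": 1},
    {"dx": -0.346, "dy": -0.246, "dz": -0.02, "claw": 1},
    {"dx": -0.346, "dy": -0.246, "dz": -0.02, "claw": 1},
    {"dx": -0.346, "dy": -0.246, "dz": -0.02, "claw": 1},
    {"dx": -0.346, "dy": -0.246, "dz": -0.02, "claw": 1},
    {"dx": -0.346, "dy": -0.246, "dz": -0.02, "claw": 1},
    {"dx": -0.346, "dy": -0.246, "dz": -0.02, "claw": 1},
    {"dx": -0.346, "dy": -0.246, "dz": -0.02, "claw": 1}
  ]
}}

```text
$.plan[0]: bad value
```

>>> {"op": "step_arm", "data": {
  "plan": [
    {"dx": -0.346, "dy": -0.246, "dz": -0.02, "claw": 1},
    {"dx": -0.346, "dy": -0.246, "dz": -0.02, "claw": 1},
    {"dx": -0.346, "dy": -0.246, "dz": -0.02, "claw": 1},
    {"dx": -0.346, "dy": -0.246, "dz": -0.02, "claw": 1},
    {"dx": -0.346, "dy": -0.246, "dz": -0.02, "claw": 1},
    {"dx": -0.346, "dy": -0.246, "dz": -0.02, "claw": 1},
    {"dx": -0.346, "dy": -0.246, "dz": -0.02, "claw": 1},
    {"dx": -0.346, "dy": -0.246, "dz": -0.02, "claw": 1},
    {"dx": -0.346, "dy": -0.246, "dz": -0.02, "claw": 1},
    {"dx": -0.083, "dy": 0.007, "claw": 1}
  ]
}}

```text
$.plan[0]: bad value
```

>>> {"op": "step_arm", "data": {
  "plan": [
    {"claw": 1},
    {"claw": 1}
  ]
}}

```text
$.plan[0]: bad value
```

>>> {"op": "step_arm", "data": {
  "plan": [
    {"dx": 0, "dy": 0, "dz": -0.2, "rx": 0, "ry": 0, "rz": 0.041, "claw": 1}
  ]
}}

```text
time_s: 1.1
ee_pos: [0.1399, 0.5309, 0.2013]
eef_rot: [-3.137, 0.0, 2.819]
force: [-0.5, 0.3, 0.3]
grip_width: 0.0888
grip_force: 0.0
```

>>> {"op": "step_arm", "data": {
  "plan": [
    {"dx": -0.33, "dy": -0.233, "dz": -0.02, "rx": 0, "ry": 0, "rz": 0, "claw": 1},
    {"dx": -0.33, "dy": -0.233, "dz": -0.02, "rx": 0, "ry": 0, "rz": 0, "claw": 1},
    {"dx": -0.33, "dy": -0.233, "dz": -0.02, "rx": 0, "ry": 0, "rz": 0, "claw": 1},
    {"dx": -0.33, "dy": -0.233, "dz": -0.02, "rx": 0, "ry": 0, "rz": 0, "claw": 1},
    {"dx": -0.33, "dy": -0.233, "dz": -0.02, "rx": 0, "ry": 0, "rz": 0, "claw": 1},
    {"dx": -0.33, "dy": -0.233, "dz": -0.02, "rx": 0, "ry": 0, "rz": 0, "claw": 1},
    {"dx": -0.33, "dy": -0.233, "dz": -0.02, "rx": 0, "ry": 0, "rz": 0, "claw": 1},
    {"dx": -0.33, "dy": -0.233, "dz": -0.02, "rx": 0, "ry": 0, "rz": 0, "claw": 1},
    {"dx": -0.33, "dy": -0.233, "dz": -0.02, "rx": 0, "ry": 0, "rz": 0, "claw": 1},
    {"dx": -0.33, "dy": -0.233, "dz": -0.02, "rx": 0, "ry": 0, "rz": 0, "claw": 1}
  ]
}}

```text
time_s: 2.1
ee_pos: [0.3802, 0.2048, 0.2236]
eef_rot: [3.141, 0.0, 2.819]
force: [0.4, 0.3, -0.2]
grip_width: 0.0097
grip_force: 0.0
```

>>> {"op": "step_arm", "data": {
  "plan": [
    {"dx": -0.33, "dy": -0.233, "dz": -0.02, "rx": 0, "ry": 0, "rz": 0, "claw": 1},
    {"dx": -0.33, "dy": -0.233, "dz": -0.02, "rx": 0, "ry": 0, "rz": 0, "claw": 1},
    {"dx": -0.33, "dy": -0.233, "dz": -0.02, "rx": 0, "ry": 0, "rz": 0, "claw": 1},
    {"dx": -0.33, "dy": -0.233, "dz": -0.02, "rx": 0, "ry": 0, "rz": 0, "claw": 1},
    {"dx": -0.33, "dy": -0.233, "dz": -0.02, "rx": 0, "ry": 0, "rz": 0, "claw": 1},
    {"dx": -0.33, "dy": -0.233, "dz": -0.02, "rx": 0, "ry": 0, "rz": 0, "claw": 1},
    {"dx": -0.33, "dy": -0.233, "dz": -0.02, "rx": 0, "ry": 0, "rz": 0, "claw": 1},
    {"dx": -0.33, "dy": -0.233, "dz": -0.02, "rx": 0, "ry": 0, "rz": 0, "claw": 1},
    {"dx": -0.33, "dy": -0.233, "dz": -0.02, "rx": 0, "ry": 0, "rz": 0, "claw": 1},
    {"dx": 0, "dy": 0, "dz": 0, "rx": 0, "ry": 0, "rz": 0, "claw": 1}
  ]
}}

```text
time_s: 3.1
ee_pos: [0.5961, -0.0901, 0.2402]
eef_rot: [-3.141, -0.001, 2.816]
force: [-0.7, -0.4, -0.5]
grip_width: 0.0008
grip_force: 0.0
```

>>> {"op": "step_arm", "data": {
  "plan": [
    {"dx": -0.28, "dy": -0.21, "dz": 0, "rx": 0, "ry": 0, "rz": 0, "claw": 1},
    {"dx": 0, "dy": 0, "dz": 0.15, "rx": 0, "ry": 0, "rz": 0, "claw": 1},
    {"dx": 0, "dy": 0, "dz": 0.15, "rx": 0, "ry": 0, "rz": 0, "claw": 1},
    {"dx": 0, "dy": 0, "dz": 0.15, "rx": 0, "ry": 0, "rz": 0, "claw": 1},
    {"dx": 0, "dy": 0, "dz": 0.15, "rx": 0, "ry": 0, "rz": 0, "claw": 1},
    {"dx": 0, "dy": 0, "dz": 0.15, "rx": 0, "ry": 0, "rz": 0, "claw": 1},
    {"dx": 0, "dy": 0, "dz": 0.15, "rx": 0, "ry": 0, "rz": 0, "claw": 1},
    {"dx": 0, "dy": 0, "dz": 0.15, "rx": 0, "ry": 0, "rz": 0, "claw": 1}
  ]
}}

```text
time_s: 3.9
ee_pos: [0.6146, -0.1151, 0.1355]
eef_rot: [3.142, 0.0, 2.82]
force: [0.4, -0.7, -0.5]
grip_width: 0.0007
grip_force: 0.1
```

>>> {"op": "step_arm", "data": {
  "plan": [
    {"dx": 0, "dy": 0, "dz": 0.1, "rx": 0, "ry": 0, "rz": 0, "claw": 1},
    {"dx": 0, "dy": 0, "dz": 0.1, "rx": 0, "ry": 0, "rz": 0, "claw": 1},
    {"dx": 0, "dy": 0, "dz": 0.1, "rx": 0, "ry": 0, "rz": 0, "claw": 1},
    {"dx": 0, "dy": 0, "dz": 0.1, "rx": 0, "ry": 0, "rz": 0, "claw": 1}
  ]
}}

```text
time_s: 4.3
ee_pos: [0.6148, -0.1155, 0.0958]
eef_rot: [-3.142, 0.0, 2.819]
force: [0.3, -1.0, 2.8]
grip_width: 0.0004
grip_force: 1.1
```

Run:
```python
from h import *
b=cam('scene'); save('s2.png',cv2.resize(b['img'][120:260,150:310],(800,700))[:600])
X=cloud(b).reshape(-1,3)
o=X-np.array([.597,-.1127,0]); bx=o@[.9485,-.3167,0]; by=o@[.3167,.9485,0]
k=(abs(bx)<.11)&(abs(by)<.03)&(X[:,2]>.074)&(X[:,2]<.2)
for b0 in np.arange(-.1,.11,.01):
  w=k&(bx>=b0)&(bx<b0+.01)
  if w.any(): print(round(b0,2),w.sum(),np.round(np.percentile(X[w,2],[5,50,95]),3))
```

```text
-0.09 1 [0.074 0.074 0.074]
-0.08 1 [0.075 0.075 0.075]
-0.06 6 [0.078 0.093 0.095]
-0.05 63 [0.076 0.094 0.156]
-0.04 56 [0.087 0.149 0.155]
-0.03 40 [0.138 0.143 0.148]
-0.02 39 [0.131 0.137 0.141]
-0.01 37 [0.125 0.13  0.135]
-0.0 55 [0.12  0.127 0.179]
0.01 138 [0.116 0.152 0.185]
0.02 126 [0.11  0.144 0.182]
0.03 46 [0.102 0.106 0.109]
0.04 46 [0.095 0.099 0.103]
0.05 46 [0.087 0.092 0.097]
0.06 44 [0.082 0.086 0.089]
0.07 40 [0.077 0.08  0.084]
0.08 52 [0.074 0.077 0.082]
0.09 9 [0.075 0.077 0.082]
```

View pics/s2.png

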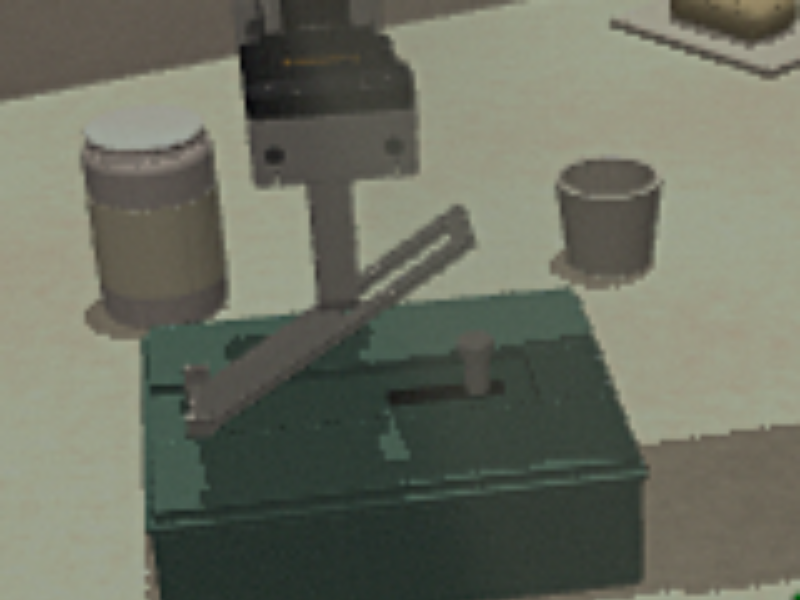

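The picture shows the closed fingers went through the slot, with the bar still up at about 0.6 rad. I'll lift, shift onto the solid part nearer the hinge, and press there.

>>> {"op": "step_arm", "data": {
  "plan": [
    {"dx": 0, "dy": 0, "dz": -0.2, "rx": 0, "ry": 0, "rz": 0, "claw": 1},
    {"dx": 0, "dy": 0, "dz": -0.3, "rx": 0, "ry": 0, "rz": 0, "claw": 1},
    {"dx": 0, "dy": 0, "dz": -0.2, "rx": 0, "ry": 0, "rz": 0, "claw": 1},
    {"dx": -0.17, "dy": -0.03, "dz": 0, "rx": 0, "ry": 0, "rz": 0, "claw": 1},
    {"dx": 0, "dy": 0, "dz": 0.2, "rx": 0, "ry": 0, "rz": 0, "claw": 1},
    {"dx": 0, "dy": 0, "dz": 0.15, "rx": 0, "ry": 0, "rz": 0, "claw": 1},
    {"dx": 0, "dy": 0, "dz": 0.15, "rx": 0, "ry": 0, "rz": 0, "claw": 1},
    {"dx": 0, "dy": 0, "dz": 0.1, "rx": 0, "ry": 0, "rz": 0, "claw": 1},
    {"dx": 0, "dy": 0, "dz": 0.1, "rx": 0, "ry": 0, "rz": 0, "claw": 1}
  ]
}}

```text
time_s: 5.25
ee_pos: [0.6298, -0.1235, 0.0954]
eef_rot: [3.142, -0.0, 2.819]
force: [-0.2, -0.9, 0.4]
grip_width: 0.0005
grip_force: 0.0
```

>>> {"op": "step_arm", "data": {
  "plan": [
    {"dx": 0, "dy": 0, "dz": 0.05, "rx": 0, "ry": 0, "rz": 0, "claw": 1},
    {"dx": 0, "dy": 0, "dz": 0.02, "rx": 0, "ry": 0, "rz": 0, "claw": 1},
    {"dx": 0, "dy": 0, "dz": 0.02, "rx": 0, "ry": 0, "rz": 0, "claw": 1}
  ]
}}

```text
time_s: 5.55
ee_pos: [0.6301, -0.1237, 0.0876]
eef_rot: [3.142, 0.001, 2.819]
force: [0.1, 0.6, 0.4]
grip_width: 0.0005
grip_force: 0.0
```

>>> {"op": "step_arm", "data": {
  "plan": [
    {"dx": 0, "dy": 0, "dz": 0.01, "rx": 0, "ry": 0, "rz": 0, "claw": 1},
    {"dx": 0, "dy": 0, "dz": 0, "rx": 0, "ry": 0, "rz": 0, "claw": 1}
  ]
}}

```text
time_s: 5.75
ee_pos: [0.63, -0.1237, 0.0865]
eef_rot: [3.142, 0.0, 2.819]
force: [-0.0, 0.0, 0.2]
grip_width: 0.0003
grip_force: 0.0
```

```bash
cat > bar.py <<'E'
from h import *
b=cam('scene'); save('s3.png',cv2.resize(b['img'][120:260,150:310],(800,700))[:600])
X=cloud(b).reshape(-1,3)
o=X-np.array([.597,-.1127,0]); bx=o@[.9485,-.3167,0]; by=o@[.3167,.9485,0]
k=(abs(bx)<.11)&(abs(by)<.03)&(X[:,2]>.055)&(X[:,2]<.2)
for b0 in np.arange(-.1,.11,.01):
  w=k&(bx>=b0)&(bx<b0+.01)
  if w.any(): print(round(b0,2),w.sum(),np.round(np.percentile(X[w,2],[5,50,95]),3))
print(telemetry.get_obs()['force'])
E
python3 bar.py
```

```text
-0.1 49 [0.071 0.072 0.074]
-0.09 48 [0.071 0.073 0.074]
-0.08 55 [0.067 0.072 0.074]
-0.07 44 [0.065 0.067 0.072]
-0.06 44 [0.065 0.067 0.094]
-0.05 102 [0.066 0.089 0.154]
-0.04 96 [0.066 0.091 0.151]
-0.03 77 [0.066 0.071 0.143]
-0.02 83 [0.065 0.073 0.138]
-0.01 86 [0.065 0.072 0.132]
-0.0 81 [0.065 0.071 0.125]
0.01 87 [0.065 0.073 0.12 ]
0.02 136 [0.066 0.111 0.17 ]
0.03 193 [0.066 0.125 0.173]
0.04 140 [0.065 0.098 0.169]
0.05 77 [0.065 0.089 0.095]
0.06 68 [0.065 0.083 0.089]
0.07 61 [0.066 0.078 0.083]
0.08 68 [0.072 0.076 0.082]
0.09 50 [0.065 0.067 0.081]
0.1 46 [0.065 0.067 0.073]
[0.63922231 0.11144599 0.24999818]
```

View pics/s3.png

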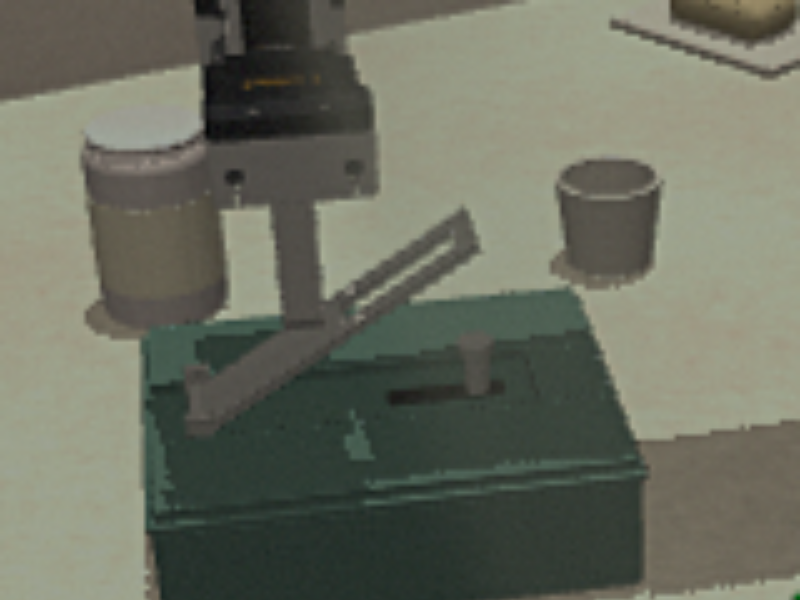

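Run:
```python
from h import *
b=cam('scene'); X=cloud(b)
for v in range(172,204,2):
  for u in (207,211):
    o=X[v,u]-np.array([.597,-.1127,0]); print(v,u,np.round([o@[.9485,-.3167,0],o@[.3167,.9485,0],X[v,u,2]],3),b['img'][v,u],end='  ')
  print()
w=cam('wrist'); save('w1.png',w['img']); print(w['tool_from_camera'])
```

```text
172 207 [0.04  0.009 0.149] [81 78 72]  172 211 [0.031 0.015 0.151] [81 78 73]  
174 207 [0.04  0.011 0.145] [79 78 71]  174 211 [0.031 0.01  0.144] [81 76 71]  
176 207 [0.041 0.011 0.14 ] [81 77 72]  176 211 [0.032 0.009 0.138] [79 77 71]  
178 207 [0.041 0.011 0.135] [76 74 69]  178 211 [0.032 0.011 0.134] [82 78 74]  
180 207 [0.041 0.01  0.13 ] [77 73 69]  180 211 [0.033 0.013 0.13 ] [84 80 74]  
182 207 [0.042 0.01  0.125] [76 72 65]  182 211 [0.033 0.011 0.124] [82 80 73]  
184 207 [0.042 0.009 0.119] [68 63 61]  184 211 [0.033 0.008 0.117] [62 60 56]  
186 207 [ 0.042 -0.017  0.1  ] [84 82 77]  186 211 [ 0.033 -0.006  0.105] [91 88 83]  
188 207 [ 0.043 -0.008  0.1  ] [86 86 78]  188 211 [0.034 0.004 0.105] [84 82 77]  
190 207 [0.044 0.001 0.099] [84 82 75]  190 211 [0.035 0.015 0.106] [88 86 79]  
192 207 [0.044 0.009 0.099] [84 82 76]  192 211 [0.035 0.017 0.102] [72 69 64]  
194 207 [0.045 0.02  0.099] [67 65 61]  194 211 [ 0.034 -0.031  0.071] [33 45 39]  
196 207 [0.045 0.017 0.092] [53 62 55]  196 211 [ 0.035 -0.033  0.064] [41 56 49]  
198 207 [ 0.045 -0.019  0.067] [46 63 54]  198 211 [ 0.036 -0.017  0.067] [47 60 55]  
200 207 [ 0.046 -0.013  0.065] [46 60 52]  200 211 [ 0.036 -0.008  0.067] [48 60 51]  
202 207 [0.046 0.004 0.069] [44 57 52]  202 211 [0.037 0.001 0.067] [44 58 49]  
[[ 2.81734047e-04 -9.63458525e-01 -2.67857408e-01  7.76423042e-02]
 [ 9.99999948e-01  3.12664300e-04 -7.28187919e-05 -2.52323494e-04]
 [ 1.53907335e-04 -2.67857374e-01  9.63458563e-01 -2.01399778e-01]
 [ 0.00000000e+00  0.00000000e+00  0.00000000e+00  1.00000000e+00]]
```

View pics/w1.png

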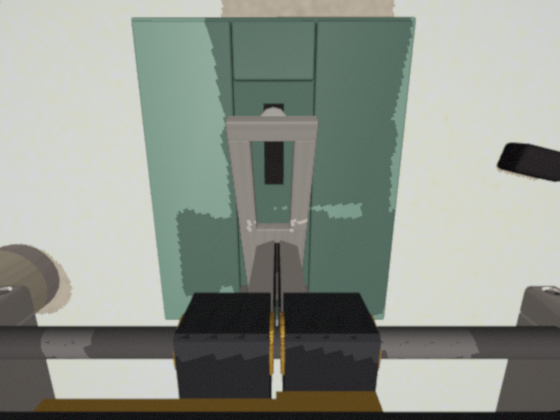

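Run:
```python
from h import *
w=cam('wrist'); X=cloud(w); TC=np.array(w['tool_from_camera']); z=w['z_map']
Ti=np.linalg.inv(T())
for u,v in [(180,60),(350,60),(275,90),(40,150),(460,200),(272,120),(240,128),(275,229),(277,260),(225,310),(225,360),(330,310),(276,300),(20,300),(275,210)]:
  x=X[v,u]; print(u,v,np.round(x,3),'tool',np.round(Ti[:3]@np.r_[x,1],3),w['img'][v,u])
print({k:getattr(ctrl,k) for k in dir(ctrl) if k[0]!='_'})
```

```text
180 60 [ 0.499 -0.146  0.07 ] tool [ 0.118 -0.062  0.017] [135 163 147]
350 60 [ 0.533 -0.042  0.07 ] tool [0.117 0.047 0.016] [ 93 115 105]
275 90 [ 0.535 -0.093  0.064] tool [ 0.1   -0.001  0.022] [ 86 109  98]
40 150 [ 0.509 -0.311  0.   ] tool [ 0.055 -0.216  0.086] [211 213 209]
460 200 [ 0.678  0.045 -0.   ] tool [0.008 0.175 0.087] [212 215 203]
272 120 [ 0.554 -0.101  0.151] tool [ 0.079 -0.002 -0.064] [134 128 121]
240 128 [ 0.553 -0.115  0.151] tool [ 0.076 -0.016 -0.064] [136 132 124]
275 229 [ 0.613 -0.119  0.113] tool [ 0.018 -0.001 -0.027] [145 142 135]
277 260 [ 0.622 -0.121  0.136] tool [ 0.008 -0.    -0.049] [45 43 40]
225 310 [ 0.595 -0.126  0.219] tool [ 0.032 -0.013 -0.133] [24 25 23]
225 360 [ 0.601 -0.127  0.229] tool [ 0.026 -0.012 -0.143] [41 38 43]
330 310 [ 0.603 -0.101  0.219] tool [ 0.032  0.013 -0.133] [26 27 24]
276 300 [ 0.63  -0.124  0.162] tool [ 0.    -0.    -0.076] [58 63 58]
20 300 [ 0.579 -0.184  0.21 ] tool [ 0.029 -0.073 -0.123] [86 82 76]
275 210 [ 0.615 -0.12   0.063] tool [ 0.015 -0.001  0.024] [ 91 114 102]
{'MotionError': <class 'station.MotionError'>, 'tcp_to_tips': 0.017}
```

>>> {"op": "step_arm", "data": {
  "plan": [
    {"dx": 0, "dy": 0, "dz": -0.2, "rx": 0, "ry": 0, "rz": 0, "claw": 1},
    {"dx": 0, "dy": 0, "dz": -0.3, "rx": 0, "ry": 0, "rz": 0, "claw": 1},
    {"dx": 0, "dy": 0, "dz": -0.4, "rx": 0, "ry": 0, "rz": 0, "claw": 1},
    {"dx": 0, "dy": 0, "dz": 0, "rx": 0, "ry": 0, "rz": 0, "claw": 1}
  ]
}}

```text
time_s: 6.35
ee_pos: [0.6318, -0.1241, 0.1823]
eef_rot: [3.141, 0.009, 2.819]
force: [-0.4, 0.4, 0.7]
grip_width: 0.0004
grip_force: 0.0
```

```bash
sed -i 's/s3.png/s4.png/' bar.py; python3 bar.py | awk 'NR%3==0'
python3 - <<'E'
from h import *
w=cam('wrist'); b=cam('scene')
save('w2.png',np.hstack([cv2.resize(b['img'][110:250,160:300],(400,400)),cv2.resize(w['img'][140:420,140:420],(400,400))]))
X=cloud(b); Ti=np.linalg.inv(T()); Y=X@Ti[:3,:3].T+Ti[:3,3]
k=(abs(Y[...,0])<.02)&(abs(Y[...,1])<.02)&(Y[...,2]>-.08)&(Y[...,2]<.05)
print(np.round(np.percentile(Y[k],[1,50,99],axis=0),3), T()[2,3])
E
```

```text
-0.08 54 [0.066 0.072 0.074]
-0.05 99 [0.067 0.091 0.153]
-0.02 84 [0.066 0.072 0.138]
0.01 86 [0.065 0.092 0.12 ]
0.04 88 [0.066 0.091 0.101]
0.07 60 [0.067 0.078 0.082]
0.1 48 [0.065 0.067 0.072]
[[-0.01  -0.    -0.079]
 [-0.     0.011 -0.055]
 [ 0.009  0.015 -0.026]] 0.17561060522423133
```

View pics/w2.png

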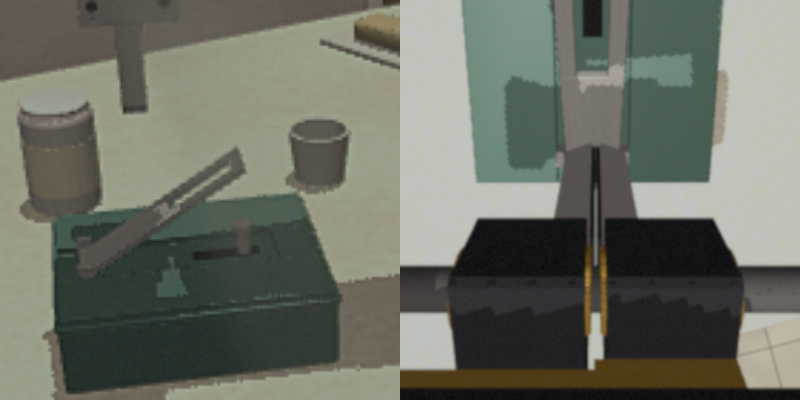

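The pictures show the closed fingertips about 28 mm above the TCP, not 17 mm ahead of it. That explains why there was no contact. I'll press down further while watching the force.

>>> {"op": "step_arm", "data": {
  "plan": [
    {"dx": 0, "dy": 0, "dz": 0.2, "rx": 0, "ry": 0, "rz": 0, "claw": 1},
    {"dx": 0, "dy": 0, "dz": 0.2, "rx": 0, "ry": 0, "rz": 0, "claw": 1},
    {"dx": 0, "dy": 0, "dz": 0.2, "rx": 0, "ry": 0, "rz": 0, "claw": 1},
    {"dx": 0, "dy": 0, "dz": 0.2, "rx": 0, "ry": 0, "rz": 0, "claw": 1},
    {"dx": 0, "dy": 0, "dz": 0.1, "rx": 0, "ry": 0, "rz": 0, "claw": 1},
    {"dx": 0, "dy": 0, "dz": 0.1, "rx": 0, "ry": 0, "rz": 0, "claw": 1},
    {"dx": 0, "dy": 0, "dz": 0.1, "rx": 0, "ry": 0, "rz": 0, "claw": 1}
  ]
}}

```text
time_s: 7.2
ee_pos: [0.63, -0.1237, 0.066]
eef_rot: [3.142, 0.0, 2.819]
force: [-1.2, 0.2, 4.1]
grip_width: 0.0003
grip_force: 1.3
```

```bash
python3 bar.py
```

```text
-0.1 46 [0.071 0.072 0.074]
-0.09 47 [0.071 0.072 0.074]
-0.08 52 [0.066 0.072 0.074]
-0.07 57 [0.065 0.067 0.117]
-0.06 86 [0.066 0.095 0.116]
-0.05 99 [0.066 0.09  0.113]
-0.04 88 [0.066 0.073 0.11 ]
-0.03 83 [0.066 0.072 0.107]
-0.02 82 [0.066 0.071 0.104]
-0.01 77 [0.065 0.071 0.101]
-0.0 81 [0.065 0.074 0.098]
0.01 80 [0.066 0.091 0.095]
0.02 113 [0.066 0.092 0.149]
0.03 160 [0.066 0.111 0.152]
0.04 108 [0.066 0.086 0.15 ]
0.05 61 [0.066 0.081 0.084]
0.06 58 [0.066 0.078 0.081]
0.07 52 [0.067 0.076 0.078]
0.08 70 [0.072 0.075 0.082]
0.09 54 [0.066 0.068 0.08 ]
0.1 46 [0.065 0.067 0.073]
[1.21113109 0.11306223 0.39635833]
```

>>> {"op": "step_arm", "data": {
  "plan": [
    {"dx": 0, "dy": 0, "dz": 0.1, "rx": 0, "ry": 0, "rz": 0, "claw": 1},
    {"dx": 0, "dy": 0, "dz": 0.08, "rx": 0, "ry": 0, "rz": 0, "claw": 1},
    {"dx": 0, "dy": 0, "dz": 0.04, "rx": 0, "ry": 0, "rz": 0, "claw": 1}
  ]
}}

```text
time_s: 7.55
ee_pos: [0.6303, -0.1237, 0.0474]
eef_rot: [3.142, 0.002, 2.82]
force: [-26.7, 6.7, 61.2]
grip_width: 0.0004
grip_force: 30.3
```

>>> {"op": "step_arm", "data": {
  "plan": [
    {"dx": 0, "dy": 0, "dz": 0.02, "rx": 0, "ry": 0, "rz": 0, "claw": 1}
  ]
}}

```text
time_s: 7.65
ee_pos: [0.6304, -0.1238, 0.0473]
eef_rot: [-3.142, 0.002, 2.82]
force: [-30.6, 6.6, 63.6]
grip_width: 0.0001
grip_force: 32.0
```

```bash
python3 bar.py
```

```text
-0.1 48 [0.071 0.072 0.074]
-0.09 49 [0.071 0.072 0.074]
-0.08 52 [0.067 0.072 0.074]
-0.07 43 [0.069 0.072 0.074]
-0.06 45 [0.067 0.071 0.092]
-0.05 72 [0.069 0.078 0.095]
-0.04 64 [0.067 0.071 0.094]
-0.03 45 [0.067 0.071 0.073]
-0.02 43 [0.066 0.072 0.073]
-0.01 49 [0.067 0.072 0.074]
-0.0 70 [0.068 0.073 0.194]
0.01 51 [0.069 0.072 0.074]
0.02 94 [0.07  0.091 0.194]
0.03 131 [0.071 0.103 0.194]
0.04 95 [0.07  0.086 0.193]
0.05 56 [0.07  0.072 0.193]
0.06 73 [0.071 0.073 0.194]
0.07 52 [0.07  0.072 0.074]
0.08 70 [0.072 0.075 0.082]
0.09 52 [0.065 0.067 0.08 ]
0.1 46 [0.066 0.067 0.072]
[-26.9736835    5.66574315  50.70336342]
```

>>> {"op": "step_arm", "data": {
  "plan": [
    {"dx": 0, "dy": 0, "dz": -0.1, "rx": 0, "ry": 0, "rz": 0, "claw": 1},
    {"dx": 0, "dy": 0, "dz": -0.3, "rx": 0, "ry": 0, "rz": 0, "claw": 1},
    {"dx": 0, "dy": 0, "dz": -0.4, "rx": 0, "ry": 0, "rz": 0, "claw": 0.3},
    {"dx": 0, "dy": 0, "dz": -0.4, "rx": 0, "ry": 0, "rz": 0, "claw": 0.3},
    {"dx": 0, "dy": 0, "dz": -0.4, "rx": 0, "ry": 0, "rz": 0, "claw": 0.3},
    {"dx": 0.28, "dy": 0.35, "dz": 0, "rx": 0, "ry": 0, "rz": 0, "claw": 0.3},
    {"dx": 0.28, "dy": 0.35, "dz": 0, "rx": 0, "ry": 0, "rz": 0, "claw": 0.3},
    {"dx": 0.28, "dy": 0.35, "dz": 0, "rx": 0, "ry": 0, "rz": 0, "claw": 0.3},
    {"dx": 0.28, "dy": 0.35, "dz": 0, "rx": 0, "ry": 0, "rz": 0, "claw": 0.3},
    {"dx": 0.28, "dy": 0.35, "dz": 0, "rx": 0, "ry": 0, "rz": 0, "claw": 0.3}
  ]
}}

```text
time_s: 8.7
ee_pos: [0.5516, 0.0882, 0.2019]
eef_rot: [3.142, 0.0, 2.819]
force: [1.9, -0.2, 0.9]
grip_width: 0.0613
grip_force: 0.0
```

>>> {"op": "step_arm", "data": {
  "plan": [
    {"dx": 0.28, "dy": 0.35, "dz": 0, "rx": 0, "ry": 0, "rz": 0, "claw": 0.3},
    {"dx": 0.28, "dy": 0.35, "dz": 0, "rx": 0, "ry": 0, "rz": 0, "claw": 0.3},
    {"dx": 0.28, "dy": 0.35, "dz": 0, "rx": 0, "ry": 0, "rz": 0, "claw": 0.3},
    {"dx": 0, "dy": 0, "dz": 0.1, "rx": 0, "ry": 0, "rz": -0.08, "claw": 0.3},
    {"dx": 0, "dy": 0, "dz": 0.1, "rx": 0, "ry": 0, "rz": -0.08, "claw": 0.3},
    {"dx": 0, "dy": 0, "dz": 0.1, "rx": 0, "ry": 0, "rz": -0.08, "claw": 0.3},
    {"dx": 0, "dy": 0, "dz": 0, "rx": 0, "ry": 0, "rz": 0, "claw": 0.3}
  ]
}}

```text
time_s: 9.4
ee_pos: [0.5055, 0.2128, 0.1707]
eef_rot: [-3.141, -0.002, -3.085]
force: [0.2, -0.6, 0.7]
grip_width: 0.0657
grip_force: 0.0
```

Run:
```python
from h import *
w=cam('wrist'); b=cam('scene'); t=cam('top')
save('w3.png',w['img']); X=cloud(w); M=T();Ti=np.linalg.inv(M); print(M[:3,3],telemetry.get_obs()['grip_width'])
Xb=cloud(b); Y=Xb@Ti[:3,:3].T+Ti[:3,3]
k=(abs(Y[...,0])<.02)&(abs(Y[...,1])<.06)&(Y[...,2]>-.08)&(Y[...,2]<.03)
print('fingers',np.round(np.percentile(Y[k],[1,50,99],axis=0),3))
print('scene grip',[ (np.round(r['rect']),r['score']) for r in viewer.recognise('clip_grip',b)])
for r in viewer.recognise('clip',w)+viewer.recognise('clip_grip',w): print(np.round(r['rect']),r['score'])
# clip points in tool frame
m=(abs(X[...,0]-.536)<.07)&(abs(X[...,1]-.22)<.03)&(X[...,2]>.004)&(X[...,2]<.03)
g=w['img'].astype(int).sum(-1)
bl=m&(g<150)&(X[...,2]>.012); q=X[bl]; print('block',bl.sum(),np.round(np.median(q,0),4),np.round(q.max(0),3),cv2.minAreaRect((q[:,:2]*1000).astype(np.float32)))
q=X[m]; print('clip',cv2.minAreaRect((q[:,:2]*1000).astype(np.float32)))
```

```text
[0.5062599  0.21286457 0.17262364] 0.0653908197970899
fingers [[-0.01  -0.045 -0.079]
 [-0.004  0.034 -0.055]
 [ 0.01   0.045 -0.025]]
scene grip [(array([378., 244., 424., 290.]), 0.93), (array([302., 273., 349., 305.]), 0.85), (array([226., 265., 253., 319.]), 0.62), (array([186., 191., 256., 208.]), 0.6), (array([308., 238., 337., 263.]), 0.49)]
[234.  33. 370. 104.] 0.91
[139. 127. 229. 168.] 0.86
[270. 176. 299. 254.] 0.84
[210. 303. 248. 327.] 0.55
[234.  32. 370. 104.] 0.9
[273. 174. 293. 252.] 0.81
[206. 305. 252. 328.] 0.72
[144. 129. 231. 165.] 0.56
block 361 [0.5006 0.2152 0.0196] [0.518 0.224 0.022] ((501.9266357421875, 215.14935302734375), (31.918872833251953, 15.668790817260742), 7.656765937805176)
clip ((535.7598876953125, 220.3683319091797), (100.65320587158203, 30.696983337402344), 4.034792900085449)
```

View pics/w3.png

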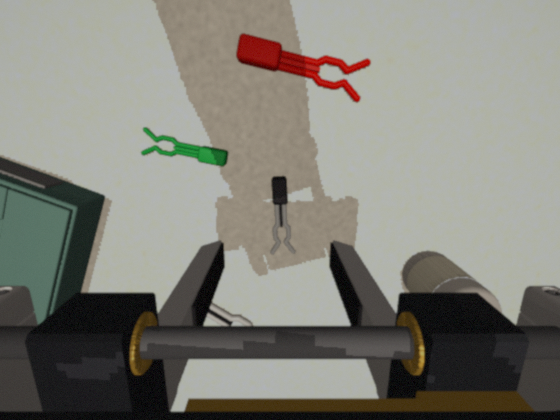

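The small silver clip is below the jaws at (280,215), with its black block at (280,190). The reported tips really are about 24 mm behind the TCP, so I'll descend with that offset.

>>> {"op": "step_arm", "data": {
  "plan": [
    {"dx": 0, "dy": 0, "dz": 0.3, "rx": 0, "ry": 0, "rz": -0.047, "claw": 0.3},
    {"dx": 0.04, "dy": 0.03, "dz": 0.3, "rx": 0, "ry": 0, "rz": 0, "claw": 0.3},
    {"dx": 0, "dy": 0, "dz": 0.3, "rx": 0, "ry": 0, "rz": 0, "claw": 0.3},
    {"dx": 0, "dy": 0, "dz": 0.3, "rx": 0, "ry": 0, "rz": 0, "claw": 0.4},
    {"dx": 0, "dy": 0, "dz": 0.3, "rx": 0, "ry": 0, "rz": 0, "claw": 0.4},
    {"dx": 0, "dy": 0, "dz": 0, "rx": 0, "ry": 0, "rz": 0, "claw": 0.4}
  ]
}}

```text
time_s: 10.3
ee_pos: [0.4999, 0.2146, 0.0192]
eef_rot: [-3.14, -0.006, -3.014]
force: [-0.5, -0.0, 1.0]
grip_width: 0.0562
grip_force: 0.0
```

Run:
```python
from h import *
w=cam('wrist');X=cloud(w); M=T();Ti=np.linalg.inv(M); o=telemetry.get_obs();print(M[:3,3],o['eef_rot'],o['grip_width'])
b=cam('scene');Xb=cloud(b); Y=Xb@Ti[:3,:3].T+Ti[:3,3]
k=(abs(Y[...,0])<.02)&(abs(Y[...,1])<.06)&(Y[...,2]>-.15)&(Y[...,2]<-.01)&(Xb[...,2]>.03)
print('fingers',np.round(np.percentile(Y[k],[.5,50,99.5],axis=0),4))
m=(abs(X[...,0]-.536)<.07)&(abs(X[...,1]-.22)<.03)&(X[...,2]>.003)&(X[...,2]<.03)
g=w['img'].astype(int).sum(-1)
bl=m&(g<150)&(X[...,2]>.012); q=X[bl]; print('block',bl.sum(),np.round(np.median(q,0),4),cv2.minAreaRect((q[:,:2]*1000).astype(np.float32)))
q=X[m&(X[...,2]>.003)]; print('clip',cv2.minAreaRect((q[:,:2]*1000).astype(np.float32)))
for x0 in np.arange(.48,.59,.01):
  s=q[(q[:,0]>=x0)&(q[:,0]<x0+.01)]
  if len(s): print(round(x0,2),len(s),np.round([s[:,1].min(),s[:,1].max(),(s[:,1].min()+s[:,1].max())/2],4))
save('w4.png',w['img'])
```

```text
[0.50110951 0.21506808 0.02160061] [-3.14105210e+00 -2.46458823e-03 -3.01388993e+00] 0.05616868695064738
fingers [[-0.0195 -0.0492 -0.1495]
 [-0.0071 -0.0282 -0.0796]
 [ 0.0154  0.0501 -0.0255]]
block 1028 [0.5002 0.2148 0.0195] ((502.016357421875, 215.1331024169922), (31.74595832824707, 16.235145568847656), 6.845251560211182)
clip ((531.7333374023438, 218.2458953857422), (91.59305572509766, 24.97903823852539), 6.236826419830322)
0.48 275 [0.205  0.2225 0.2138]
0.49 358 [0.2048 0.2236 0.2142]
0.5 341 [0.206  0.2244 0.2152]
0.51 239 [0.2073 0.2249 0.2161]
0.52 140 [0.2106 0.2253 0.2179]
0.53 231 [0.2108 0.2266 0.2187]
0.54 240 [0.2106 0.2312 0.2209]
0.55 175 [0.2094 0.2324 0.2209]
0.56 192 [0.2103 0.2331 0.2217]
0.57 132 [0.2108 0.2356 0.2232]
```

>>> {"op": "step_arm", "data": {
  "plan": [
    {"dx": 0, "dy": 0, "dz": 0.2, "rx": 0, "ry": 0, "rz": 0.01, "claw": 0.4},
    {"dx": 0, "dy": 0, "dz": 0.15, "rx": 0, "ry": 0, "rz": 0, "claw": 0.4},
    {"dx": 0, "dy": 0, "dz": 0.07, "rx": 0, "ry": 0, "rz": 0, "claw": 0.4},
    {"dx": 0, "dy": 0, "dz": 0, "rx": 0, "ry": 0, "rz": 0, "claw": 0.4}
  ]
}}

```text
time_s: 10.8
ee_pos: [0.5016, 0.2153, -0.0199]
eef_rot: [-3.141, -0.001, -3.029]
force: [0.8, 0.3, 0.1]
grip_width: 0.0567
grip_force: 0.0
```

>>> {"op": "step_arm", "data": {
  "plan": [
    {"dx": 0, "dy": 0, "dz": 0, "rx": 0, "ry": 0, "rz": 0, "claw": 1},
    {"dx": 0, "dy": 0, "dz": 0, "rx": 0, "ry": 0, "rz": 0, "claw": 1},
    {"dx": 0, "dy": 0, "dz": 0, "rx": 0, "ry": 0, "rz": 0, "claw": 1},
    {"dx": 0, "dy": 0, "dz": 0, "rx": 0, "ry": 0, "rz": 0, "claw": 1},
    {"dx": 0, "dy": 0, "dz": 0, "rx": 0, "ry": 0, "rz": 0, "claw": 1},
    {"dx": 0, "dy": 0, "dz": 0, "rx": 0, "ry": 0, "rz": 0, "claw": 1},
    {"dx": 0, "dy": 0, "dz": 0, "rx": 0, "ry": 0, "rz": 0, "claw": 1}
  ],
  "grip_force": 35
}}

```text
time_s: 11.5
ee_pos: [0.5017, 0.2154, -0.0196]
eef_rot: [3.142, 0.0, -3.029]
force: [-0.6, 0.6, 2.0]
grip_width: 0.0177
grip_force: 35.0
```

>>> {"op": "step_arm", "data": {
  "plan": [
    {"dx": 0, "dy": 0, "dz": -0.3, "rx": 0, "ry": 0, "rz": 0, "claw": 1},
    {"dx": 0, "dy": 0, "dz": -0.4, "rx": 0, "ry": 0, "rz": 0, "claw": 1},
    {"dx": 0, "dy": 0, "dz": -0.4, "rx": 0, "ry": 0, "rz": 0, "claw": 1},
    {"dx": 0, "dy": 0, "dz": -0.4, "rx": 0, "ry": 0, "rz": 0.0925, "claw": 1},
    {"dx": 0, "dy": 0, "dz": 0, "rx": 0, "ry": 0, "rz": 0.0925, "claw": 1},
    {"dx": 0, "dy": 0, "dz": 0, "rx": 0, "ry": 0, "rz": 0.0925, "claw": 1},
    {"dx": 0, "dy": 0, "dz": 0, "rx": 0, "ry": 0, "rz": 0, "claw": 1}
  ]
}}

```text
time_s: 12.2
ee_pos: [0.5016, 0.2153, 0.1303]
eef_rot: [-3.142, 0.0, 2.816]
force: [0.1, 0.9, -0.5]
grip_width: 0.0175
grip_force: 35.0
```

>>> {"op": "step_arm", "data": {
  "plan": [
    {"dx": -0.06, "dy": -0.35, "dz": 0, "rx": 0, "ry": 0, "rz": 0, "claw": 1},
    {"dx": -0.06, "dy": -0.35, "dz": 0, "rx": 0, "ry": 0, "rz": 0, "claw": 1},
    {"dx": -0.06, "dy": -0.35, "dz": 0, "rx": 0, "ry": 0, "rz": 0, "claw": 1},
    {"dx": -0.06, "dy": -0.35, "dz": 0, "rx": 0, "ry": 0, "rz": 0, "claw": 1},
    {"dx": -0.06, "dy": -0.35, "dz": 0, "rx": 0, "ry": 0, "rz": 0, "claw": 1},
    {"dx": -0.06, "dy": -0.35, "dz": 0, "rx": 0, "ry": 0, "rz": 0, "claw": 1},
    {"dx": -0.06, "dy": -0.35, "dz": 0, "rx": 0, "ry": 0, "rz": 0, "claw": 1},
    {"dx": -0.06, "dy": -0.35, "dz": 0, "rx": 0, "ry": 0, "rz": 0, "claw": 1},
    {"dx": 0, "dy": 0, "dz": 0, "rx": 0, "ry": 0, "rz": 0, "claw": 1},
    {"dx": 0, "dy": 0, "dz": 0, "rx": 0, "ry": 0, "rz": 0, "claw": 1}
  ]
}}

```text
time_s: 13.2
ee_pos: [0.4582, -0.0658, 0.13]
eef_rot: [3.141, -0.0, 2.82]
force: [0.4, 0.2, -0.4]
grip_width: 0.0176
grip_force: 35.0
```

Run:
```python
from h import *
w=cam('wrist');X=cloud(w); M=T();Ti=np.linalg.inv(M); o=telemetry.get_obs();print(M[:3,3],o['eef_rot'],o['grip_width'],o['force'])
save('w5.png',w['img'])
Y=X@Ti[:3,:3].T+Ti[:3,3]
b=cam('scene');t=cam('top')
for n,p in(('w',w),('s',b),('t',t)):
  P=cloud(p); L=P[(abs(P[...,2]-.07)<.0035)&(abs(P[...,0]-.6)<.16)&(abs(P[...,1]+.11)<.14)]
  r=cv2.minAreaRect((L[:,:2]*1000).astype(np.float32)); print(n,'lid',r)
  q=P[(P[...,2]>.084)&(P[...,2]<.097)&(abs(P[...,0]-.56)<.03)&(abs(P[...,1]+.1)<.025)]
  print('stud',len(q),np.round(q.mean(0),4) if len(q) else '',np.round((q.min(0)+q.max(0))/2,4) if len(q) else '')
# clip in hand, tool frame
for n,p in(('w',w),('s',b)):
  Z=cloud(p)@Ti[:3,:3].T+Ti[:3,3]
  k=(Z[...,0]<-.02)&(Z[...,0]>-.1)&(abs(Z[...,1])<.03)&(Z[...,2]>-.045)&(Z[...,2]<-.003)
  q=Z[k]; print(n,k.sum())
  for x0 in np.arange(-.09,-.02,.01):
    s=q[(q[:,0]>=x0)&(q[:,0]<x0+.01)]
    if len(s): print(round(x0,2),len(s),np.round([s[:,1].min(),s[:,1].max(),s[:,2].min(),np.median(s[:,2]),s[:,2].max()],4))
```

```text
[ 0.45830501 -0.06511734  0.13007009] [ 3.14146462e+00 -4.26576302e-04  2.82091975e+00] 0.01774018250220997 [ 0.30113793  0.1575894  -0.94147154]
w lid ((571.7600708007812, -107.01600646972656), (177.82659912109375, 161.76211547851562), 71.6379623413086)
stud 41 [ 0.5482 -0.0963  0.0894] [ 0.5495 -0.0969  0.0887]
s lid ((598.4461669921875, -114.78802490234375), (184.96701049804688, 222.2018585205078), 72.21221923828125)
stud 44 [ 0.5547 -0.0985  0.0917] [ 0.5543 -0.1005  0.0901]
t lid ((597.8431396484375, -112.133544921875), (177.90159606933594, 215.0430908203125), 71.3576431274414)
stud 0  
w 1012
-0.09 96 [-0.0172  0.0153 -0.0261 -0.0246 -0.0216]
-0.08 94 [-0.0159  0.0138 -0.0264 -0.0248 -0.0215]
-0.06 11 [-0.012   0.01   -0.0245 -0.024  -0.0219]
-0.05 321 [-0.0119  0.01   -0.0266 -0.0247 -0.0207]
-0.04 305 [-0.0085  0.0059 -0.0268 -0.0249 -0.0219]
-0.03 185 [-0.0084  0.0065 -0.0265 -0.0248 -0.0217]
s 132
-0.09 11 [-0.0156  0.015  -0.0279 -0.0261 -0.0243]
-0.08 22 [-0.0106  0.0142 -0.0289 -0.0264 -0.0218]
-0.07 22 [-0.0082  0.0114 -0.0289 -0.0272 -0.0234]
-0.06 20 [-0.0092  0.0151 -0.0298 -0.0272 -0.0237]
-0.05 19 [-0.007   0.0122 -0.0292 -0.0268 -0.0241]
-0.04 18 [-0.008   0.0093 -0.0295 -0.027  -0.022 ]
-0.03 20 [-0.0099  0.008  -0.0299 -0.0275 -0.0237]
```

View pics/w5.png

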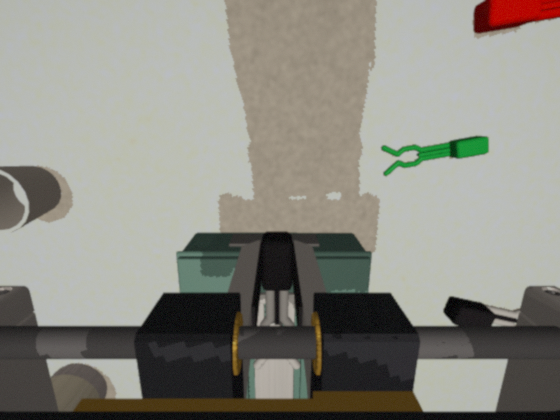

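The clip is level in the jaws and in line with the stud. I'll back off 10 mm and lower to neck height.

>>> {"op": "step_arm", "data": {
  "plan": [
    {"dx": 0.1, "dy": 0, "dz": 0, "rx": 0, "ry": 0, "rz": 0, "claw": 1},
    {"dx": 0, "dy": 0, "dz": 0.25, "rx": 0, "ry": 0, "rz": 0, "claw": 1},
    {"dx": 0, "dy": 0, "dz": 0.25, "rx": 0, "ry": 0, "rz": 0, "claw": 1},
    {"dx": 0, "dy": 0, "dz": 0.15, "rx": 0, "ry": 0, "rz": 0, "claw": 1},
    {"dx": 0, "dy": 0, "dz": 0.075, "rx": 0, "ry": 0, "rz": 0, "claw": 1},
    {"dx": 0, "dy": 0, "dz": 0.05, "rx": 0, "ry": 0, "rz": 0, "claw": 1},
    {"dx": 0, "dy": 0, "dz": 0, "rx": 0, "ry": 0, "rz": 0, "claw": 1}
  ]
}}

```text
time_s: 14.05
ee_pos: [0.4488, -0.062, 0.0528]
eef_rot: [3.142, -0.0, 2.819]
force: [0.2, 0.9, -0.5]
grip_width: 0.0177
grip_force: 35.0
```

Run:
```python
from h import *
b=cam('scene'); M=T();Ti=np.linalg.inv(M); o=telemetry.get_obs();print(M[:3,3],o['eef_rot'],o['force'])
save('s5.png',cv2.resize(b['img'][140:240,160:293],(798,600),interpolation=2))
P=cloud(b);Z=P@Ti[:3,:3].T+Ti[:3,3]
for nm,k in (('clip',(Z[...,0]<-.02)&(Z[...,0]>-.088)&(abs(Z[...,1])<.025)&(P[...,2]>.074)&(P[...,2]<.084)),('stud',(Z[...,0]<-.09)&(Z[...,0]>-.16)&(abs(Z[...,1])<.02)&(P[...,2]>.08)&(P[...,2]<.1))):
  q=Z[k]; print(nm,len(q),np.round(np.median(q,0),4),np.round(q.min(0),4),np.round(q.max(0),4),np.round(np.median(P[k][:,2]),4))
```

```text
[ 0.44902559 -0.06213024  0.05317859] [3.14155508e+00 5.18419443e-04 2.81903915e+00] [-0.90020551  0.67230066 -0.67347993]
clip 126 [-0.0544  0.0019 -0.0264] [-0.085  -0.0188 -0.0291] [-0.02    0.0183 -0.0208] 0.0796
stud 49 [-0.1117  0.0002 -0.0391] [-0.1201 -0.012  -0.0437] [-0.1034  0.0062 -0.0268] 0.0923
```

View pics/s5.png

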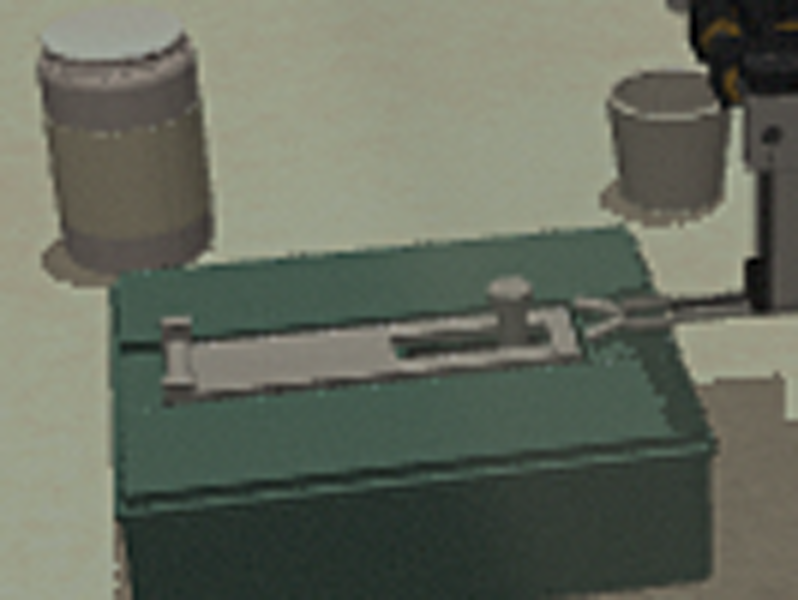

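>>> {"op": "step_arm", "data": {
  "plan": [
    {"dx": -0.07, "dy": -0.01, "dz": 0, "rx": 0, "ry": 0, "rz": 0, "claw": 1},
    {"dx": -0.07, "dy": 0, "dz": 0, "rx": 0, "ry": 0, "rz": 0, "claw": 1},
    {"dx": -0.07, "dy": 0, "dz": 0, "rx": 0, "ry": 0, "rz": 0, "claw": 1},
    {"dx": -0.05, "dy": 0, "dz": 0, "rx": 0, "ry": 0, "rz": 0, "claw": 1},
    {"dx": 0, "dy": 0, "dz": 0, "rx": 0, "ry": 0, "rz": 0, "claw": 1}
  ]
}}

```text
time_s: 14.6
ee_pos: [0.4738, -0.0717, 0.0527]
eef_rot: [3.142, 0.0, 2.818]
force: [0.6, -0.1, -1.1]
grip_width: 0.0175
grip_force: 35.0
```

>>> {"op": "step_arm", "data": {
  "plan": [
    {"dx": -0.02, "dy": 0, "dz": 0, "rx": 0, "ry": 0, "rz": 0, "claw": 1},
    {"dx": -0.02, "dy": 0, "dz": 0, "rx": 0, "ry": 0, "rz": 0, "claw": 1}
  ]
}}

```text
time_s: 14.8
ee_pos: [0.477, -0.0727, 0.0527]
eef_rot: [-3.142, -0.0, 2.819]
force: [0.7, 0.5, -0.7]
grip_width: 0.0177
grip_force: 35.0
```

>>> {"op": "step_arm", "data": {
  "plan": [
    {"dx": -0.02, "dy": 0, "dz": 0, "rx": 0, "ry": 0, "rz": 0, "claw": 1},
    {"dx": -0.01, "dy": 0, "dz": 0, "rx": 0, "ry": 0, "rz": 0, "claw": 1}
  ]
}}

```text
time_s: 15.0
ee_pos: [0.4797, -0.0738, 0.0527]
eef_rot: [-3.141, -0.001, 2.818]
force: [-2.4, -1.1, -1.5]
grip_width: 0.0177
grip_force: 35.0
```

>>> {"op": "step_arm", "data": {
  "plan": [
    {"dx": -0.02, "dy": 0, "dz": 0, "rx": 0, "ry": 0, "rz": 0, "claw": 1},
    {"dx": -0.01, "dy": 0, "dz": 0, "rx": 0, "ry": 0, "rz": 0, "claw": 1}
  ]
}}

```text
time_s: 15.2
ee_pos: [0.4825, -0.0747, 0.0526]
eef_rot: [-3.141, -0.001, 2.819]
force: [-3.1, -0.8, -1.2]
grip_width: 0.0176
grip_force: 35.0
```

>>> {"op": "step_arm", "data": {
  "plan": [
    {"dx": -0.02, "dy": 0, "dz": 0, "rx": 0, "ry": 0, "rz": 0, "claw": 1},
    {"dx": -0.01, "dy": 0, "dz": 0, "rx": 0, "ry": 0, "rz": 0, "claw": 1}
  ]
}}

```text
time_s: 15.4
ee_pos: [0.4856, -0.0757, 0.0527]
eef_rot: [-3.141, -0.0, 2.819]
force: [-2.9, -0.2, -1.2]
grip_width: 0.0175
grip_force: 35.0
```

>>> {"op": "step_arm", "data": {
  "plan": [
    {"dx": -0.015, "dy": 0, "dz": 0, "rx": 0, "ry": 0, "rz": 0, "claw": 1},
    {"dx": -0.01, "dy": 0, "dz": 0, "rx": 0, "ry": 0, "rz": 0, "claw": 1}
  ]
}}

```text
time_s: 15.6
ee_pos: [0.488, -0.0764, 0.0527]
eef_rot: [-3.142, -0.0, 2.819]
force: [-2.5, -1.8, -0.0]
grip_width: 0.0175
grip_force: 35.0
```

>>> {"op": "step_arm", "data": {
  "plan": [
    {"dx": -0.015, "dy": 0, "dz": 0, "rx": 0, "ry": 0, "rz": 0, "claw": 1},
    {"dx": -0.01, "dy": 0, "dz": 0, "rx": 0, "ry": 0, "rz": 0, "claw": 1}
  ]
}}

```text
time_s: 15.8
ee_pos: [0.4904, -0.0772, 0.0527]
eef_rot: [-3.142, 0.0, 2.819]
force: [-3.2, -1.8, -0.6]
grip_width: 0.0177
grip_force: 35.0
```

>>> {"op": "step_arm", "data": {
  "plan": [
    {"dx": -0.015, "dy": 0, "dz": 0, "rx": 0, "ry": 0, "rz": 0, "claw": 1},
    {"dx": -0.01, "dy": 0, "dz": 0, "rx": 0, "ry": 0, "rz": 0, "claw": 1}
  ]
}}

```text
time_s: 16.0
ee_pos: [0.4928, -0.078, 0.0528]
eef_rot: [-3.142, 0.0, 2.819]
force: [-3.0, -1.7, -0.1]
grip_width: 0.0174
grip_force: 35.0
```

>>> {"op": "step_arm", "data": {
  "plan": [
    {"dx": -0.015, "dy": 0, "dz": 0, "rx": 0, "ry": 0, "rz": 0, "claw": 1},
    {"dx": -0.01, "dy": 0, "dz": 0, "rx": 0, "ry": 0, "rz": 0, "claw": 1}
  ]
}}

```text
time_s: 16.2
ee_pos: [0.4952, -0.0788, 0.0528]
eef_rot: [3.142, 0.0, 2.819]
force: [-2.4, -1.6, -0.6]
grip_width: 0.0176
grip_force: 35.0
```

>>> {"op": "step_arm", "data": {
  "plan": [
    {"dx": -0.01, "dy": -0.01, "dz": 0, "rx": 0, "ry": 0, "rz": 0, "claw": 1},
    {"dx": -0.015, "dy": 0, "dz": 0, "rx": 0, "ry": 0, "rz": 0, "claw": 1}
  ]
}}

```text
time_s: 16.4
ee_pos: [0.4971, -0.0805, 0.0528]
eef_rot: [3.141, 0.0, 2.819]
force: [-2.6, -1.0, -1.0]
grip_width: 0.0176
grip_force: 35.0
```

>>> {"op": "step_arm", "data": {
  "plan": [
    {"dx": -0.015, "dy": 0, "dz": 0, "rx": 0, "ry": 0, "rz": 0, "claw": 1},
    {"dx": -0.01, "dy": 0, "dz": 0, "rx": 0, "ry": 0, "rz": 0, "claw": 1}
  ]
}}

```text
time_s: 16.6
ee_pos: [0.4996, -0.0813, 0.0528]
eef_rot: [3.142, 0.0, 2.819]
force: [-1.6, 0.1, -0.2]
grip_width: 0.0176
grip_force: 35.0
```

>>> {"op": "step_arm", "data": {
  "plan": [
    {"dx": -0.015, "dy": 0, "dz": 0, "rx": 0, "ry": 0, "rz": 0, "claw": 1},
    {"dx": -0.01, "dy": 0, "dz": 0, "rx": 0, "ry": 0, "rz": 0, "claw": 1}
  ]
}}

```text
time_s: 16.8
ee_pos: [0.5017, -0.082, 0.0527]
eef_rot: [-3.142, -0.001, 2.819]
force: [-4.7, 0.3, -0.1]
grip_width: 0.0175
grip_force: 35.0
```

>>> {"op": "step_arm", "data": {
  "plan": [
    {"dx": -0.01, "dy": 0, "dz": 0, "rx": 0, "ry": 0, "rz": 0, "claw": 1},
    {"dx": -0.01, "dy": 0, "dz": 0, "rx": 0, "ry": 0, "rz": 0, "claw": 1}
  ]
}}

```text
time_s: 17.0
ee_pos: [0.5031, -0.0825, 0.0524]
eef_rot: [-3.142, -0.002, 2.819]
force: [-7.7, 1.4, -0.3]
grip_width: 0.0174
grip_force: 35.0
```

Stop reached and the force is rising. I'll continue in 1 mm steps.

>>> {"op": "step_arm", "data": {
  "plan": [
    {"dx": -0.01, "dy": 0, "dz": 0, "rx": 0, "ry": 0, "rz": 0, "claw": 1}
  ]
}}

```text
time_s: 17.1
ee_pos: [0.5038, -0.0827, 0.0523]
eef_rot: [-3.141, -0.002, 2.819]
force: [-7.8, 0.6, -1.0]
grip_width: 0.0177
grip_force: 35.0
```

>>> {"op": "step_arm", "data": {
  "plan": [
    {"dx": -0.01, "dy": 0, "dz": 0, "rx": 0, "ry": 0, "rz": 0, "claw": 1}
  ]
}}

```text
time_s: 17.2
ee_pos: [0.5048, -0.0831, 0.0523]
eef_rot: [-3.141, -0.002, 2.819]
force: [-4.4, 0.5, -0.6]
grip_width: 0.0176
grip_force: 35.0
```

>>> {"op": "step_arm", "data": {
  "plan": [
    {"dx": -0.01, "dy": 0, "dz": 0, "rx": 0, "ry": 0, "rz": 0, "claw": 1}
  ]
}}

```text
time_s: 17.3
ee_pos: [0.5063, -0.0836, 0.0525]
eef_rot: [-3.142, -0.001, 2.819]
force: [-2.7, -0.2, -0.1]
grip_width: 0.0178
grip_force: 35.0
```

>>> {"op": "step_arm", "data": {
  "plan": [
    {"dx": -0.01, "dy": 0, "dz": 0, "rx": 0, "ry": 0, "rz": 0, "claw": 1}
  ]
}}

```text
time_s: 17.4
ee_pos: [0.5077, -0.0841, 0.0528]
eef_rot: [3.142, 0.0, 2.819]
force: [-3.1, -0.8, 0.4]
grip_width: 0.0178
grip_force: 35.0
```

>>> {"op": "step_arm", "data": {
  "plan": [
    {"dx": -0.015, "dy": 0, "dz": 0, "rx": 0, "ry": 0, "rz": 0, "claw": 1}
  ]
}}

```text
time_s: 17.5
ee_pos: [0.5092, -0.0845, 0.0528]
eef_rot: [3.142, 0.0, 2.819]
force: [-2.4, -0.2, -0.5]
grip_width: 0.0176
grip_force: 35.0
```

>>> {"op": "step_arm", "data": {
  "plan": [
    {"dx": -0.015, "dy": 0, "dz": 0, "rx": 0, "ry": 0, "rz": 0, "claw": 1}
  ]
}}

```text
time_s: 17.6
ee_pos: [0.5108, -0.0851, 0.0529]
eef_rot: [3.142, 0.001, 2.819]
force: [0.7, -0.7, -0.5]
grip_width: 0.0175
grip_force: 35.0
```

>>> {"op": "step_arm", "data": {
  "plan": [
    {"dx": -0.015, "dy": 0, "dz": 0, "rx": 0, "ry": 0, "rz": 0, "claw": 1}
  ]
}}

```text
time_s: 17.7
ee_pos: [0.5125, -0.0857, 0.053]
eef_rot: [3.142, 0.002, 2.819]
force: [1.1, -1.3, -0.9]
grip_width: 0.0181
grip_force: 35.0
```

>>> {"op": "step_arm", "data": {
  "plan": [
    {"dx": -0.01, "dy": 0, "dz": 0, "rx": 0, "ry": 0, "rz": 0, "claw": 1}
  ]
}}

```text
time_s: 17.8
ee_pos: [0.5134, -0.086, 0.053]
eef_rot: [3.142, 0.001, 2.819]
force: [0.2, -1.4, -1.0]
grip_width: 0.0175
grip_force: 35.0
```

>>> {"op": "step_arm", "data": {
  "plan": [
    {"dx": -0.01, "dy": 0, "dz": 0, "rx": 0, "ry": 0, "rz": 0, "claw": 1}
  ]
}}

```text
time_s: 17.9
ee_pos: [0.5141, -0.0862, 0.0529]
eef_rot: [3.142, 0.001, 2.819]
force: [1.5, -2.1, -0.6]
grip_width: 0.0177
grip_force: 35.0
```

>>> {"op": "step_arm", "data": {
  "plan": [
    {"dx": -0.01, "dy": 0, "dz": 0, "rx": 0, "ry": 0, "rz": 0, "claw": 1}
  ]
}}

```text
time_s: 18.0
ee_pos: [0.5148, -0.0865, 0.0528]
eef_rot: [3.142, 0.0, 2.819]
force: [0.3, -2.0, -0.8]
grip_width: 0.0177
grip_force: 35.0
```

>>> {"op": "step_arm", "data": {
  "plan": [
    {"dx": -0.01, "dy": 0, "dz": 0, "rx": 0, "ry": 0, "rz": 0, "claw": 1}
  ]
}}

```text
time_s: 18.1
ee_pos: [0.5157, -0.0867, 0.0528]
eef_rot: [-3.142, 0.0, 2.819]
force: [0.3, -2.4, -0.6]
grip_width: 0.0178
grip_force: 35.0
```

>>> {"op": "step_arm", "data": {
  "plan": [
    {"dx": -0.01, "dy": 0, "dz": 0, "rx": 0, "ry": 0, "rz": 0, "claw": 1}
  ]
}}

```text
time_s: 18.2
ee_pos: [0.5165, -0.0871, 0.0527]
eef_rot: [-3.142, -0.0, 2.819]
force: [-0.2, -1.4, -0.4]
grip_width: 0.0177
grip_force: 35.0
```

>>> {"op": "step_arm", "data": {
  "plan": [
    {"dx": -0.01, "dy": 0, "dz": 0, "rx": 0, "ry": 0, "rz": 0, "claw": 1}
  ]
}}

```text
time_s: 18.3
ee_pos: [0.5173, -0.0874, 0.0527]
eef_rot: [-3.141, -0.001, 2.819]
force: [-2.0, -1.7, -0.5]
grip_width: 0.0178
grip_force: 35.0
```

>>> {"op": "step_arm", "data": {
  "plan": [
    {"dx": -0.005, "dy": 0, "dz": 0, "rx": 0, "ry": 0, "rz": 0, "claw": 1}
  ]
}}

```text
time_s: 18.4
ee_pos: [0.5177, -0.0875, 0.0526]
eef_rot: [-3.141, -0.001, 2.819]
force: [-1.4, -1.0, -0.9]
grip_width: 0.0174
grip_force: 35.0
```

>>> {"op": "step_arm", "data": {
  "plan": [
    {"dx": -0.01, "dy": 0, "dz": 0, "rx": 0, "ry": 0, "rz": 0, "claw": 1}
  ]
}}

```text
time_s: 18.5
ee_pos: [0.5187, -0.0878, 0.0526]
eef_rot: [-3.141, -0.001, 2.819]
force: [-1.6, -2.6, -1.5]
grip_width: 0.0181
grip_force: 35.0
```

>>> {"op": "step_arm", "data": {
  "plan": [
    {"dx": -0.01, "dy": 0, "dz": 0, "rx": 0, "ry": 0, "rz": 0, "claw": 1}
  ]
}}

```text
time_s: 18.6
ee_pos: [0.5197, -0.0881, 0.0527]
eef_rot: [-3.142, -0.0, 2.819]
force: [-2.2, -2.6, -1.1]
grip_width: 0.0177
grip_force: 35.0
```

>>> {"op": "step_arm", "data": {
  "plan": [
    {"dx": -0.01, "dy": 0, "dz": 0, "rx": 0, "ry": 0, "rz": 0, "claw": 1}
  ]
}}

```text
time_s: 18.7
ee_pos: [0.5208, -0.0885, 0.0527]
eef_rot: [-3.142, -0.0, 2.819]
force: [-1.6, -2.2, -1.1]
grip_width: 0.0176
grip_force: 35.0
```

>>> {"op": "step_arm", "data": {
  "plan": [
    {"dx": -0.007, "dy": 0, "dz": 0, "rx": 0, "ry": 0, "rz": 0, "claw": 1}
  ]
}}

```text
time_s: 18.8
ee_pos: [0.5215, -0.0887, 0.0527]
eef_rot: [-3.141, -0.0, 2.819]
force: [-1.0, -2.5, -0.1]
grip_width: 0.0176
grip_force: 35.0
```

>>> {"op": "step_arm", "data": {
  "plan": [
    {"dx": -0.01, "dy": 0, "dz": 0, "rx": 0, "ry": 0, "rz": 0, "claw": 1}
  ]
}}

```text
time_s: 18.9
ee_pos: [0.5224, -0.089, 0.0527]
eef_rot: [-3.141, -0.0, 2.819]
force: [-1.4, -2.3, -0.1]
grip_width: 0.0177
grip_force: 35.0
```

>>> {"op": "step_arm", "data": {
  "plan": [
    {"dx": -0.01, "dy": 0, "dz": 0, "rx": 0, "ry": 0, "rz": 0, "claw": 1}
  ]
}}

```text
time_s: 19.0
ee_pos: [0.523, -0.0892, 0.0526]
eef_rot: [-3.142, -0.001, 2.819]
force: [-6.9, -0.6, 2.4]
grip_width: 0.0177
grip_force: 35.0
```

>>> {"op": "step_arm", "data": {
  "plan": [
    {"dx": -0.007, "dy": 0, "dz": 0, "rx": 0, "ry": 0, "rz": 0, "claw": 1}
  ]
}}

```text
time_s: 19.1
ee_pos: [0.5231, -0.0892, 0.0525]
eef_rot: [-3.141, -0.003, 2.819]
force: [-10.6, 0.2, 4.2]
grip_width: 0.0177
grip_force: 35.0
```

>>> {"op": "step_arm", "data": {
  "plan": [
    {"dx": -0.007, "dy": 0, "dz": 0, "rx": 0, "ry": 0, "rz": 0, "claw": 1}
  ]
}}

```text
time_s: 19.2
ee_pos: [0.5234, -0.0893, 0.0525]
eef_rot: [-3.141, -0.004, 2.819]
force: [-14.0, 1.3, 5.7]
grip_width: 0.0178
grip_force: 35.0
```

>>> {"op": "step_arm", "data": {
  "plan": [
    {"dx": 0.008, "dy": 0, "dz": 0, "rx": 0, "ry": 0, "rz": 0, "claw": 1},
    {"dx": 0, "dy": 0, "dz": 0.01, "rx": 0, "ry": 0, "rz": 0, "claw": 1}
  ]
}}

```text
time_s: 19.4
ee_pos: [0.5231, -0.0892, 0.0517]
eef_rot: [-3.141, -0.002, 2.819]
force: [-8.4, 0.3, 4.6]
grip_width: 0.0177
grip_force: 35.0
```

>>> {"op": "step_arm", "data": {
  "plan": [
    {"dx": 0, "dy": 0, "dz": 0.005, "rx": 0, "ry": 0, "rz": 0, "claw": 1},
    {"dx": 0, "dy": 0, "dz": 0, "rx": 0, "ry": 0, "rz": 0, "claw": 1}
  ]
}}

```text
time_s: 19.6
ee_pos: [0.5231, -0.0892, 0.051]
eef_rot: [-3.141, -0.002, 2.819]
force: [-8.1, 0.7, 1.2]
grip_width: 0.018
grip_force: 35.0
```

Run:
```python
from h import *
b=cam('scene'); M=T();Ti=np.linalg.inv(M); o=telemetry.get_obs();print(M[:3,3],o['force'])
save('s6.png',cv2.resize(b['img'][140:240,160:293],(798,600),interpolation=2))
P=cloud(b);o=P-np.array([.597,-.1127,0]);bx=o@[.9485,-.3167,0];by=o@[.3167,.9485,0]
k=(abs(by)<.015)&(bx>-.1)&(bx<0)&(P[...,2]>.074)&(P[...,2]<.1)
for x0 in np.arange(-.1,.0,.008):
  w=k&(bx>=x0)&(bx<x0+.008)
  if w.any(): print(round(x0,3),w.sum(),np.round(np.percentile(P[w][:,2],[5,50,95]),4))
```

```text
[ 0.5230474  -0.08916088  0.05099752] [-7.85112656  0.50152706  2.33788948]
-0.1 7 [0.0743 0.0845 0.0897]
-0.092 12 [0.0755 0.0839 0.0929]
-0.084 5 [0.0746 0.0769 0.0858]
-0.076 11 [0.0785 0.0925 0.0983]
-0.068 32 [0.0767 0.0873 0.094 ]
-0.06 14 [0.0768 0.0791 0.0804]
-0.052 16 [0.0747 0.078  0.0797]
-0.044 14 [0.0752 0.0781 0.0801]
-0.036 23 [0.0759 0.0794 0.0944]
-0.028 40 [0.0769 0.0865 0.0954]
-0.02 29 [0.0745 0.0789 0.0947]
-0.012 16 [0.0752 0.0771 0.0802]
-0.004 11 [0.0748 0.0775 0.0797]
```

View pics/s6.png

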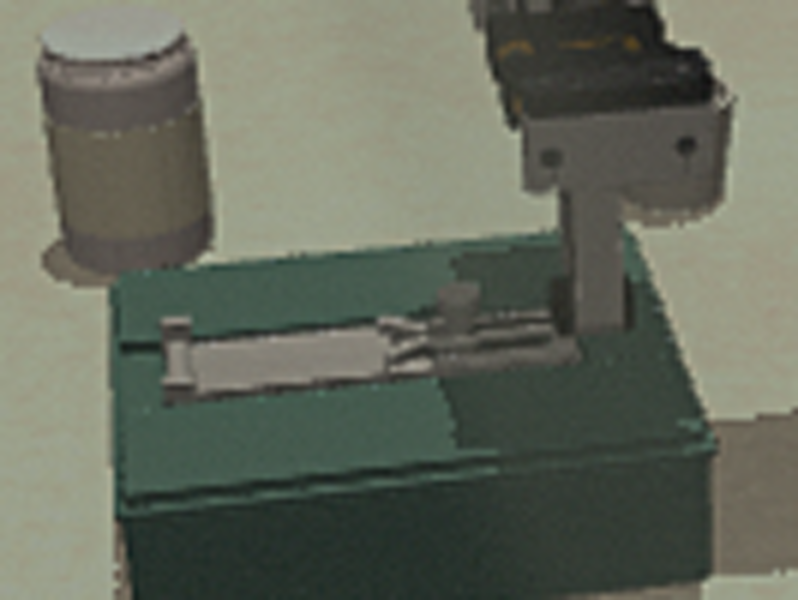

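The clip is seated: the stud head at (460,300) sits in the pocket and the legs are level on the bar. I'll ease off, release and lift.

>>> {"op": "step_arm", "data": {
  "plan": [
    {"dx": 0.004, "dy": 0, "dz": 0.004, "rx": 0, "ry": 0, "rz": 0, "claw": 1},
    {"dx": 0, "dy": 0, "dz": 0, "rx": 0, "ry": 0, "rz": 0, "claw": 0.6},
    {"dx": 0, "dy": 0, "dz": 0, "rx": 0, "ry": 0, "rz": 0, "claw": 0.6},
    {"dx": 0, "dy": 0, "dz": 0, "rx": 0, "ry": 0, "rz": 0, "claw": 0.6},
    {"dx": 0, "dy": 0, "dz": 0, "rx": 0, "ry": 0, "rz": 0, "claw": 0.6},
    {"dx": 0, "dy": 0, "dz": -0.1, "rx": 0, "ry": 0, "rz": 0, "claw": 0.6},
    {"dx": 0, "dy": 0, "dz": -0.3, "rx": 0, "ry": 0, "rz": 0, "claw": 0.6},
    {"dx": 0, "dy": 0, "dz": -0.4, "rx": 0, "ry": 0, "rz": 0, "claw": 0.6},
    {"dx": 0.2, "dy": 0, "dz": -0.4, "rx": 0, "ry": 0, "rz": 0, "claw": 0.6},
    {"dx": 0.3, "dy": 0, "dz": 0, "rx": 0, "ry": 0, "rz": 0, "claw": 0.6}
  ]
}}

```text
time_s: 20.65
ee_pos: [0.478, -0.0739, 0.1762]
eef_rot: [3.141, 0.008, 2.818]
force: [-0.1, -0.3, 0.9]
grip_width: 0.0375
grip_force: 0.0
```

Run:
```python
from h import *
b=cam('scene'); t=cam('top'); w=cam('wrist'); print(telemetry.get_obs()['force'],telemetry.get_obs()['grip_width'])
save('f.png',np.hstack([cv2.resize(b['img'][150:230,180:280],(400,320),interpolation=2),cv2.resize(w['img'],(400,320))]))
for n,p in(('s',b),('w',w)):
  P=cloud(p);o=P-np.array([.597,-.1127,0]);bx=o@[.9485,-.3167,0];by=o@[.3167,.9485,0]
  k=(abs(by)<.015)&(bx>-.1)&(bx<0.02)&(P[...,2]>.074)&(P[...,2]<.1)
  for x0 in np.arange(-.1,.02,.008):
    m=k&(bx>=x0)&(bx<x0+.008)
    if m.any(): print(n,round(x0,3),m.sum(),np.round(np.percentile(P[m][:,2],[5,50,95]),4))
```

```text
[ 0.49373302 -0.03624701  1.10742289] 0.03756799574529591
s -0.1 4 [0.0838 0.0882 0.0922]
s -0.092 33 [0.0764 0.0865 0.093 ]
s -0.084 32 [0.0754 0.0884 0.0925]
s -0.076 31 [0.0763 0.088  0.0934]
s -0.068 32 [0.0755 0.0846 0.0922]
s -0.06 16 [0.0745 0.0781 0.0793]
s -0.052 14 [0.0751 0.0775 0.0789]
s -0.044 13 [0.0757 0.0778 0.0796]
s -0.036 24 [0.0753 0.0788 0.0951]
s -0.028 40 [0.0757 0.0885 0.0949]
s -0.02 25 [0.075  0.0781 0.0946]
s -0.012 15 [0.075  0.0767 0.0806]
s -0.004 16 [0.0748 0.0773 0.0795]
s 0.004 10 [0.0742 0.0749 0.0766]
s 0.012 4 [0.0742 0.0745 0.0747]
w -0.1 108 [0.0748 0.0834 0.0892]
w -0.092 150 [0.0866 0.0894 0.0905]
w -0.084 133 [0.088  0.0895 0.0907]
w -0.076 133 [0.0875 0.0895 0.0908]
w -0.068 72 [0.0878 0.0894 0.0904]
w -0.06 40 [0.0743 0.0756 0.0763]
w -0.052 85 [0.0742 0.0754 0.0766]
w -0.044 83 [0.0741 0.0752 0.0766]
w -0.036 192 [0.0743 0.0786 0.0917]
w -0.028 174 [0.0743 0.0909 0.0926]
w -0.02 53 [0.0748 0.0913 0.0923]
w -0.012 27 [0.0742 0.0752 0.0762]
w -0.004 53 [0.0742 0.0752 0.0765]
w 0.004 9 [0.0743 0.0748 0.075 ]
```

View pics/f.png

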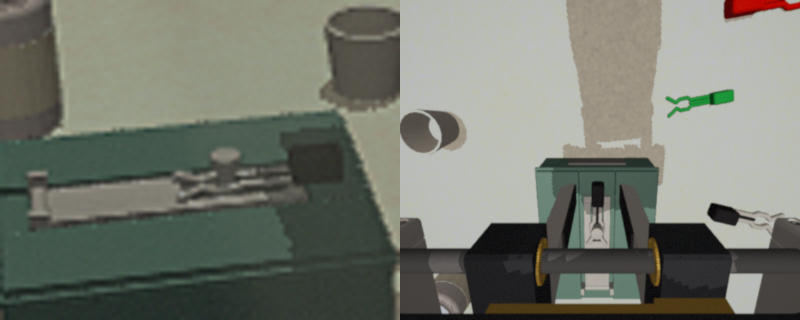

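The clip lies level, and the block centre is about 55 mm behind the stud axis, so it is home. Nothing is touching it.

```bash
python3 -c "
from station import hand_in
print(hand_in())"
```

```text
the job is handed in; nothing more can be done
None
```

The job is handed in: the bar is flat with the stud up through its slot, and the clip snapped on at about 8 N, was pushed home at about 14 N and lies level; one slip was a brief press of about 64 N with the fingertips while folding the bar, and the result has not been reported.

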